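Lay the pencil tube in its display stand and fit the price plate

ROBOT

A 7-joint arm with a two-finger parallel gripper is mounted at the origin on the work surface. World frame = base frame: x ahead of the robot, y to its left, z up, the work surface at z = 0. Lengths are in m, angles in rad, forces in N, time in s.
With the tool pointing down it reaches from about 0.4 to 0.925 m from the base axis. Payload 5.6 kg.
Tool frame: the origin (TCP) lies midway between the tips of the shut fingers; the grasp point (between the pads) lies 19 mm behind it; z points along the fingers, y is the line along which they close (so a half turn about z gives the same grasp; the last joint's range is limited). The gripper opens to 85 mm and grips with 20 to 120 N. Pads are 22 mm wide; open, the fingers measure 114 mm over their backs; the gripper's body (76 mm by 85 mm) begins 54 mm behind the grasp point. The pads swing forward as they close: fully open they stand 13 mm farther back than shut.
Start: joints at [1.294, 0.468, -0.012, 1.603, 0.006, 1.071, -0.056], TCP at [0.151, -0.632, 0.208] pointing down, gripper open.
Joint ranges: [-2.53, 2.53], [-0.31, 2.02], [-1.57, 1.55], [0.28, 2.44], [-1.29, 4.43], [0.15, 1.84], [-2.92, 2.92]. Speed limits (rad/s): [2.57, 2.57, 3.14, 3.14, 3.14, 3.14, 3.14].

INTERFACE

Orientations are given as a unit quaternion [x, y, z, w].
In Python, from cell import monitor, eyes, r gives the robot as it stands.
- The arm moves only by the tool carry_out, never from a script. Its argument "increments" is a list that holds one entry, the list of rows, each a list of 7 numbers: the shift along the tool's x, y, z each as a share of 250 mm, from -1 to 1, then the turn, a rotation vector about the tool's x, y, z each as a share of 90 degrees, from -1 to 1, then the finger opening in mm, from 0 to 85.4. In form: [[[x, y, z, wx, wy, wz, hand], ...]]. A call has 1 to 10 rows; each row is the pose to reach, as a shift and turn from the pose commanded when the call began, along the tool's axes at that moment; what a row does not reach only later rows make up. A row lasts 1/10 s, in which the tool goes at most 50 mm and 8.59 degrees, less where a joint would pass 70% of its speed; a pose out of reach is approached as far as the arm can. A call with a number of a shift or a turn outside -1 to 1 is refused whole. A call with a gripper value outside its range is refused whole. The fingers move at their own pace and stop on an object; the grip force is fixed at half the most. Time passes only in rows, so rows that repeat a pose let the fingers close. It gives the time, the measured TCP pose, the force, the opening and the grip force at its end, in the units of the state.
- monitor.get_state(): the state, without advancing time (a new reading comes with each control period).
- eyes.grab_frame(name): name is "side" or "top" or "wrist"; returns the picture (384x512x3 uint8, red, green, blue); there is no depth.
- eyes.camera_params(name): a dict with "fx", "fy", "cx", "cy" (pixels), "k1" (the pictures are not rectified: a ray, as slopes to the right and down, at radius r is drawn at 1 + k1 r^2 times it, then the intrinsics apply), "cam_to_world" (4x4, takes a point from camera to world coordinates). Camera axes: x right, y down, z forward; pixel columns grow to the right and rows downward; lengths in m; the calibration is good to about 2 mm. A picture is of the moment at which its call begins: read the wrist's pose just before it. camera_params takes no time and is no camera call; for the wrist camera it gives the pose at the moment of the call.
- r.job_done(): hands the job in; it is judged then, once.
The state is a dict: "time": time; "joint_pos": joint angles; "dq": joint speeds; "joint_torque": joint torques, N m; "tcp_pos": TCP position; "tcp_rot": TCP orientation; "force": force on the tool from outside, world axes, zero at the start; "torque": the same for the moment, N m; "opening": finger opening in m; "gripper_force": force on a finger pad.
Only numpy, scipy, OpenCV 4.12 (cv2) and the standard library are available. Lean on these libraries where they do the work, as an engineer would, in place of code of your own. Each camera call takes 0.05 s, during which the arm holds its last target. There are 200 camera calls.

TASK

Set up the counter display: lay the upright blue tube of pencils on its side in the two saddles of the black display stand, between the end wall and the slot, with its yellow cap towards the slot end. Set it down under control, without letting it drop or topple, and let go. Then take the yellow price plate out of its wooden rack and slide it upright into the slot of the stand until it is fully home; leave the other goods where they are.

Things in the scene. Friction and masses are not known exactly. Their poses are not given: they have to be found in the camera images.
- tube: Closed pencil tube, a blue cylinder with four coloured bands near its foot and a yellow cap on top; diameter 44 mm, length 180 mm (the cap is the last 28 mm, same diameter), about 0.16 kg, rigid and not fragile. It starts standing upright on the counter. Origin: centre of its foot face; z runs along its axis towards the cap. Only its axis matters, not its turn about it.
- tube_mid (a point): Middle of the tube's axis, 90 mm from its foot.
- tube_cap (a point): Centre of the outer face of the yellow cap, 180 mm from the foot along the tube's axis.
- stand: Display stand, fixed to the counter: black base plate 110 mm (x) by 250 mm (y), 12 mm thick, carrying along its y axis, from +y to -y: a white end wall, a white V saddle at y = +50 mm, a white V saddle at y = -74 mm, and a grey slot at y = -109 mm. Between the saddles there is room for fingers either side of the tube. Origin: on the counter, under the middle of the bed; z up.
- end_wall (a point): Middle of the top inner edge of the stand's end wall (70 mm wide, 8 mm thick, top 75 mm above the counter), at y = +98 mm in the stand's frame. The tube fits between it and the slot's walls with about 8 mm to spare at each end.
- saddle (a point): Point on the bed's axis over the saddle near the slot (y = -74 mm, 58 mm above the counter). Each saddle is a 90 degree V notch, 16 mm long in y; its arms reach x = +-33 mm and 55 mm above the counter. A tube lying in both saddles has its axis along the stand's y at x = 0, 58 mm above the counter.
- bed (a point): Where the middle of the lying tube belongs: in the stand's frame x = 0, y = 0, 58 mm above the counter. Axes as the stand's; the cap must point to -y, the foot to the end wall at +y.
- slot (a point): Centre of the slot's floor, 12 mm above the counter. Axes as the stand's: the slot is 66 mm long in x, 8 mm wide in y, its straight walls rise 24 mm above this floor, its long walls then flare outwards for another 9 mm (mouth about 16 mm wide, its rim 45 mm above the counter at most).
- plate: Stiff price plate, yellow with a red panel: 60 mm wide (x), 5 mm thick (y), 100 mm tall (z), 45 g; its top 14 mm is a white bead 10 mm thick to grip. It starts upright in the slot of the wooden rack, its foot 6 mm above the counter. Origin: centre of its lower edge; z up. Either face may look either way.
- rack: Wooden ticket rack, fixed to the counter, 100 mm (x) by 60 mm (y), 32 mm high, with a slot along x (7 mm wide, 66 mm long, 26 mm deep) that holds the plate upright. Origin: centre of its underside; z up. It and the tube may stand on either side of the stand.
- glue: Bystander: white glue bottle with orange cap, diameter 42 mm, 110 mm tall, loose. Origin: centre of its underside.
- pencil_box: Bystander: flat red pencil box 60 x 110 x 20 mm, loose, lying flat. Origin: centre of its underside.
- pen_cup: Bystander: grey cup with markers, diameter 72 mm, about 140 mm tall with the markers, loose. Origin: centre of its underside.
Not all that is in view belongs to the job. There is more than one size of the tube; the one meant has the size given above.

How it is judged:
By the outcome, as a careful person would: the job done as asked, in the order asked, and still so for the second after the job is handed in, with the robot touching nothing.
It also fails if it takes over 72 s, if anything falls off the work surface, if the arm or the gripper's body presses on something with over 40 N, if the wrist force passes 120 N, or if a joint passes its speed limit or range.

## Working session

There is one attempt and no reset: what is moved stays moved. The work goes in short steps, Python scripts to look and compute and a tool call to move; the robot and the scene stay as the last step left them, time stands still between calls to the robot, and variables do not carry over. Pictures are saved under pics/ and viewed, at most 10 in all, crops included, and the job is handed in when it is done.

Besides the shell and the picture viewer there is one more tool, called after "Request:" as name([rows], argument=value, ...), one row to a line, values as JSON. carry_out: Moves the arm, as the interface text tells. Shift numbers are shares of 250 mm and turn numbers shares of 90 degrees, none past 1 either way. Its arguments: {"type":"object","properties":{"increments":{"type":"array","items":{"type":"array","items":{"type":"array","items":{"type":"number"}}}}},"required":["increments"]}

```bash
ls; mkdir -p pics; cat > h.py <<'E'
import numpy as np,cv2
from cell import monitor,eyes,r
from scipy.spatial.transform import Rotation as R
def snap(n,f):
    p=eyes.camera_params(n); im=eyes.grab_frame(n); cv2.imwrite(f'pics/{f}.png',im[:,:,::-1]); np.save(f'pics/{f}.npy',np.array([p],dtype=object),allow_pickle=True); return im,p
def load(f): return np.load(f'pics/{f}.npy',allow_pickle=True)[0]
def ray(p,u,v):
    K=np.array([[p['fx'],0,p['cx']],[0,p['fy'],p['cy']],[0,0,1.]])
    x,y=cv2.undistortPoints(np.array([[[u,v]]],float),K,np.array([p['k1'],0,0,0.]))[0,0] if 0 else und(p,u,v)
    T=np.array(p['cam_to_world']); return T[:3,3],T[:3,:3]@np.array([x,y,1.])
def und(p,u,v):
    d=np.array([(u-p['cx'])/p['fx'],(v-p['cy'])/p['fy']]); s=d.copy()
    for _ in range(30): s=d/(1+p['k1']*(s@s))
    return s
def onz(p,u,v,z):
    o,d=ray(p,u,v); return o+d*(z-o[2])/d[2]
def proj(p,X):
    T=np.array(p['cam_to_world']); c=T[:3,:3].T@(np.array(X,float)-T[:3,3]); s=c[:2]/c[2]; s=s*(1+p['k1']*(s@s))
    return np.array([s[0]*p['fx']+p['cx'],s[1]*p['fy']+p['cy']])
def inc(X,Rt=None,st=None):
    "increments from measured pose to world pos X, rot Rt"
    st=st or monitor.get_state(); R0=R.from_quat(st['tcp_rot'])
    d=R0.inv().apply(np.array(X)-st['tcp_pos'])/.25
    w=np.zeros(3) if Rt is None else (R0.inv()*Rt).as_rotvec()/(np.pi/2)
    return np.r_[d,w].round(4)
E
python3 - <<'E'
from h import *
a,p=snap('top','top0');b,q=snap('side','side0')
s=monitor.get_state();print(s)
for k in(p,q):print(k['fx'],k['cx'],k['cy'],k['k1'],np.round(k['cam_to_world'],3))
cv2.imwrite('pics/both.png',cv2.resize(a,(800,600),interpolation=cv2.INTER_CUBIC)[:,:,::-1])
cv2.imwrite('pics/bside.png',cv2.resize(b,(800,600),interpolation=cv2.INTER_CUBIC)[:,:,::-1])
E
```

```text
pics
{'time': 0.1, 'joint_pos': array([ 1.29401837,  0.4682991 , -0.01162068,  1.6035316 ,  0.00600337,
        1.07139128, -0.05628395]), 'dq': array([-1.95893128e-03,  5.34592397e-04,  2.23951997e-04, -2.07975708e-03,
       -2.38764785e-04,  2.47733131e-05,  3.26521720e-05]), 'joint_torque': array([ 7.31813925e-04, -5.33513761e+01,  2.15670385e-02, -2.51967287e+01,
        1.15300264e-02,  4.21864112e-03,  5.16161117e-05]), 'tcp_pos': array([ 0.15039417, -0.6318097 ,  0.20682711]), 'tcp_rot': array([ 9.93177740e-01,  1.16607635e-01, -1.47438107e-04, -7.83613467e-04]), 'force': array([0.24385214, 0.55906454, 0.05688047]), 'torque': array([-0.03584659, -0.03850735, -0.00338577]), 'gripper_force': 0.0, 'opening': 0.08537421785155198}
474.65845563184484 250.2343623934368 196.02673966883114 -0.019897401601848098 [[-0.005 -0.995  0.099  0.462]
 [-1.     0.005 -0.004  0.003]
 [ 0.004 -0.099 -0.995  1.329]
 [ 0.     0.     0.     1.   ]]
376.6599496953778 255.3874546583994 187.28986076182866 -0.04041106317267927 [[ 0.993 -0.071  0.095  0.48 ]
 [-0.119 -0.581  0.805 -0.973]
 [-0.002 -0.811 -0.586  0.816]
 [ 0.     0.     0.     1.   ]]
```

View pics/both.png

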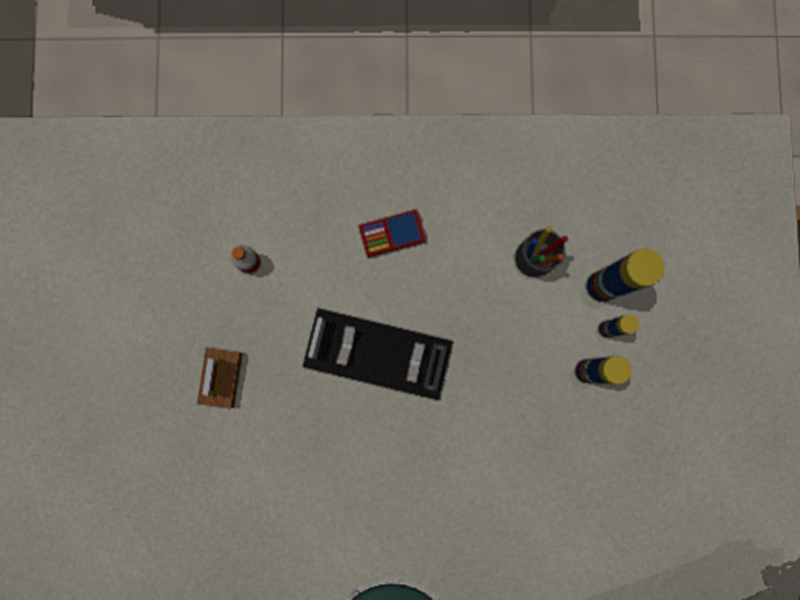

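View pics/bside.png

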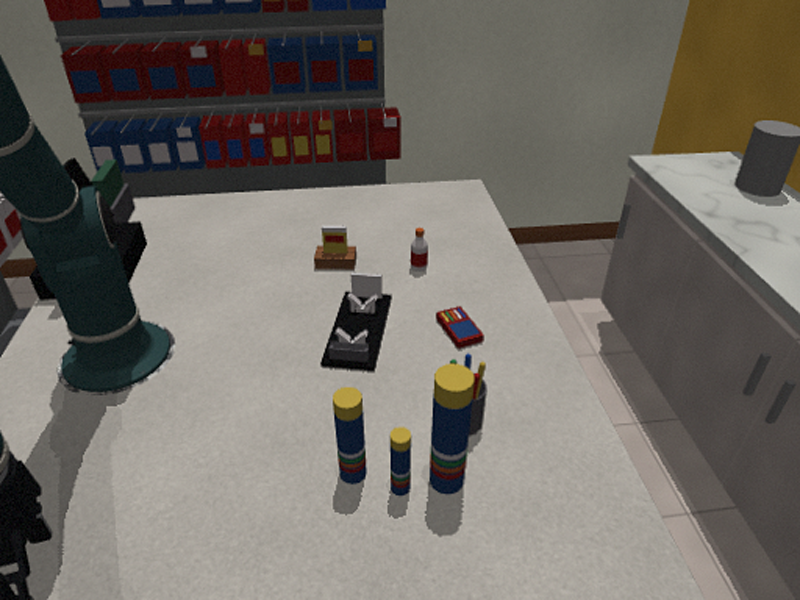

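The top view (800-px scale) shows three tubes: big with cap (643,268), small (627,325) and medium (616,370). The stand is at (378,354), with its end wall on the left (315,338) and its slot on the right (435,367). The rack with the plate is at (220,377). The medium tube probably fits; I'll check sizes in enlarged crops.

```bash
python3 - <<'E'
from h import *
t=cv2.imread('pics/top0.png');s=cv2.imread('pics/side0.png')
def c(im,x0,y0,x1,y1,k):
    o=cv2.resize(im[y0:y1,x0:x1],None,fx=k,fy=k,interpolation=cv2.INTER_CUBIC); o=cv2.convertScaleAbs(o,alpha=1.5,beta=10)
    for x in range(x0-x0%10+10,x1,10): cv2.line(o,((x-x0)*k,0),((x-x0)*k,6 if x%50 else 14),(0,0,255),1)
    for y in range(y0-y0%10+10,y1,10): cv2.line(o,(0,(y-y0)*k),(6 if y%50 else 14,(y-y0)*k),(0,0,255),1)
    return o
def put(C,o,x,y): C[y:y+o.shape[0],x:x+o.shape[1]]=o
C=np.zeros((600,800,3),np.uint8)
put(C,c(t,365,155,430,250,6),0,0); put(C,c(s,205,230,307,320,4),392,0); cv2.imwrite('pics/c1.png',C)
C=np.zeros((600,800,3),np.uint8)
put(C,c(t,190,194,294,260,7),0,0); put(C,c(t,120,215,160,265,7)[:,:],0,0) if 0 else None
put(C,c(t,122,220,160,264,3),735-55,465)
C[462:600]=0; put(C,c(t,122,218,158,263,3),0,463)
cv2.imwrite('pics/c2.png',C)
put(C:=np.zeros((600,800,3),np.uint8),c(t,120,218,162,266,9),0,0); put(C,c(s,195,135,235,180,9),400,0); cv2.imwrite('pics/c3.png',C)
p=load('top0');q=load('side0')
# cap-top of medium tube from top image, foot estimated from side
for n,(u,v),(us,vs),(ub,vb) in [('med',(616,370),(348,397),(352,475)),('small',(627,325),(400,437),(400,488)),('big',(643,268),(453,377),(448,484))]:
    o1,d1=ray(p,u*.64,v*.64);o2,d2=ray(q,us*.64,vs*.64)
    k=np.linalg.lstsq(np.c_[d1,-d2],o2-o1,rcond=None)[0]
    print(n,((o1+d1*k[0]+o2+d2*k[1])/2).round(3),np.linalg.norm(o1+d1*k[0]-o2-d2*k[1]).round(4),onz(q,ub*.64,vb*.64,0).round(3))
E
```

```text
med [ 0.476 -0.35   0.177] 0.0013 [ 0.473 -0.356  0.   ]
small [ 0.55  -0.388  0.121] 0.0007 [ 0.55  -0.391  0.   ]
big [ 0.627 -0.38   0.23 ] 0.0004 [ 0.628 -0.393  0.   ]
```

View pics/c1.png

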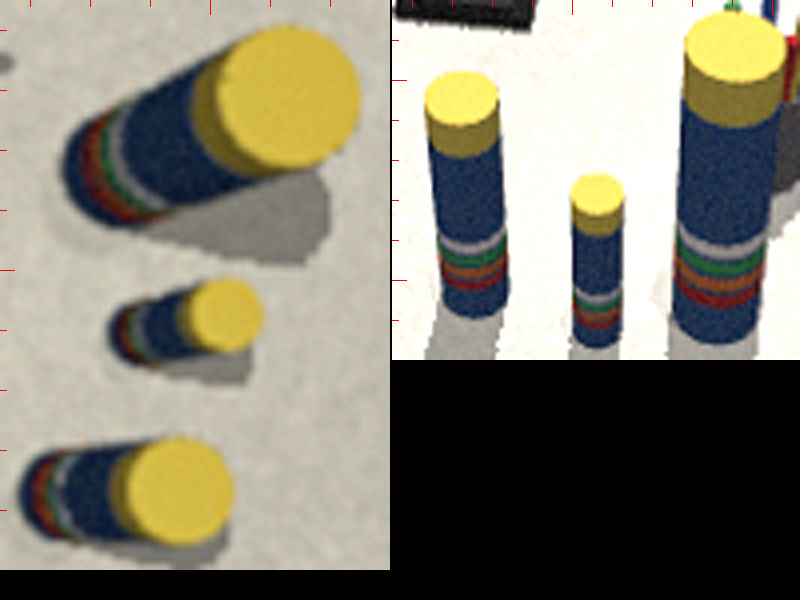

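View pics/c2.png

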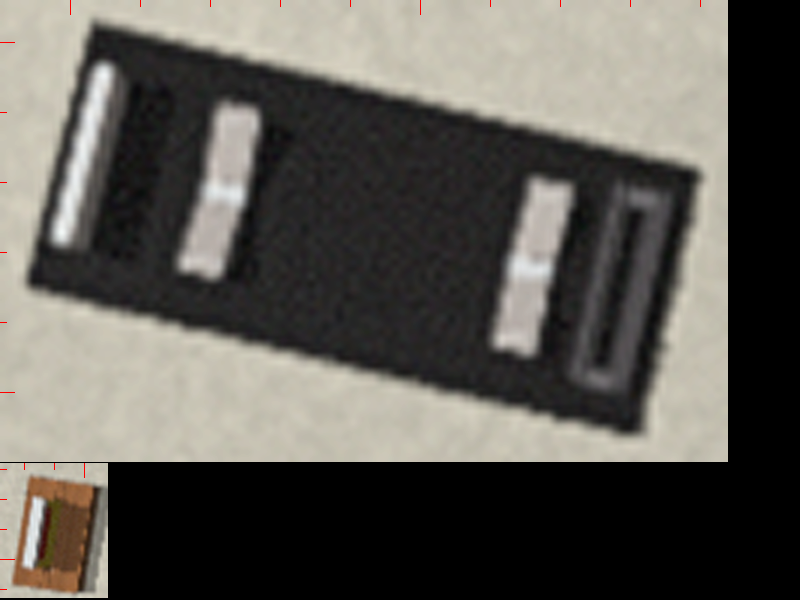

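View pics/c3.png

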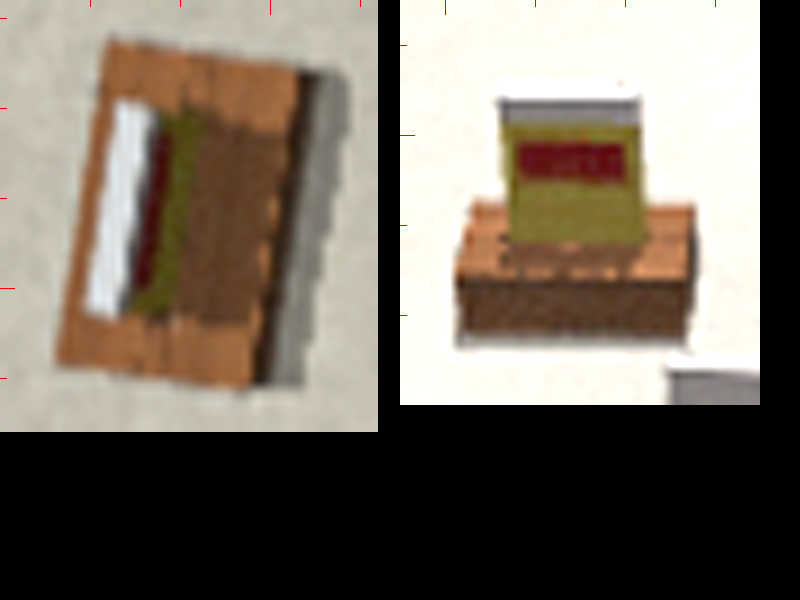

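The medium tube, with cap at top px (395,237) and side px (223,254), triangulates to 177 mm tall. The other two come out at 121 and 230 mm, so the medium one is the tube meant. Next I'll fit the stand, plate and tube poses.

```bash
cat > scene.py <<'E'
from h import *
from scipy.optimize import least_squares
p=load('top0');q=load('side0')
def fit(obs,g):
    f=lambda s:np.concatenate([proj(p,[s[0]+np.cos(s[2])*x-np.sin(s[2])*y,s[1]+np.sin(s[2])*x+np.cos(s[2])*y,z])-uv for x,y,z,uv in obs])
    r=least_squares(f,g); return r.x,r.fun.reshape(-1,2)
c2=lambda a,b:np.array([a/7+190,b/7+194]); c3=lambda a,b:np.array([a/9+120,b/9+218])
B=[(.055,.125,.012,c2(92,20)),(.055,-.125,.012,c2(700,172)),(-.055,-.125,.012,c2(640,433)),(-.055,.125,.012,c2(30,287)),
 (0,.050,.037,c2(222,192)),(0,-.074,.037,c2(531,267)),(0,.102,.075,c2(80,155)),(0,-.109,.045,c2(621,286))]
st,e=fit(B,[.45,.02,-.2]);print('stand',st[:2].round(4),np.degrees(st[2]).round(2));print(e.round(1).tolist())
A=[(.05,.03,.032,c3(107,38)),(.05,-.03,.032,c3(300,68)),(-.05,-.03,.032,c3(252,385)),(-.05,.03,.032,c3(55,362))]
rk,e=fit(A,[.45,.3,-.2]);print('rack',rk[:2].round(4),np.degrees(rk[2]).round(2),e.round(1).tolist())
P=[(.03,.005,.106,c3(117,100)),(.03,-.005,.106,c3(158,107)),(-.03,-.005,.106,c3(124,317)),(-.03,.005,.106,c3(85,312))]
pl,e=fit(P,[.45,.3,-.2]);print('plate',pl[:2].round(4),np.degrees(pl[2]).round(2),e.round(1).tolist())
tu=onz(p,395,236.8,.18);print('tube',tu.round(4), onz(q,205+462/4,230+98/4,.18).round(4),onz(q,205+474/4,230+292/4,0).round(4))
E
python3 scene.py
```

```text
stand [0.5088 0.0244] -13.83
[[-1.2, -0.3], [-0.8, -1.1], [-1.2, 0.4], [-2.1, -0.0], [1.1, 0.2], [1.3, 0.2], [1.5, 0.2], [1.2, 0.4]]
rack [0.4675 0.2992] -7.93 [[-0.1, -0.3], [0.2, -0.7], [-0.1, 0.7], [-0.0, 0.3]]
plate [0.4684 0.2987] -7.95 [[0.4, 0.2], [-0.4, -0.0], [-0.2, -0.1], [0.2, -0.1]]
tube [ 0.4753 -0.3512  0.18  ] [ 0.7012 -0.3817  0.18  ] [ 0.7273 -0.3844  0.    ]
```

Request:
carry_out([
  [[0.2,-0.2,-0.2,0,0,0,85],[0.4,-0.4,-0.4,0,0,0,85],[0.6,-0.4,-0.6,0,0,0,85],[0.8,-0.4,-0.6,0,0,0,85],[1,-0.4,-0.6,0,0,0,85],[1,-0.4,-0.6,0,0,0,85]],
])

```text
time: 0.7
tcp_pos: [0.3522, -0.4839, 0.3524]
tcp_rot: [0.993, 0.116, 0.0, 0.0]
force: [-1.0, -0.7, -0.4]
opening: 0.0849
gripper_force: 0.0
```

```bash
cat > rec.py <<'E'
from h import *
import json
s=monitor.get_state()
open('log.jsonl','a').write(json.dumps([s['joint_pos'].tolist(),s['tcp_pos'].tolist(),s['tcp_rot'].tolist()])+'\n')
print(round(s['time'],2),s['joint_pos'].round(3),s['tcp_pos'].round(4),'z',R.from_quat(s['tcp_rot']).as_matrix().round(3).T.tolist(),s['force'].round(1),round(s['opening'],4),s['gripper_force'])
E
python3 rec.py
```

```text
0.7 [ 0.982  0.278 -0.122  1.545  0.035  1.319 -0.482] [ 0.3522 -0.4839  0.3524] z [[0.973, 0.231, 0.0], [0.231, -0.973, 0.001], [0.0, -0.001, -1.0]] [-1.  -0.7 -0.4] 0.0849 0.0
```

```bash
cat >> h.py <<'E'
def rt(psi,tau): return R.from_euler('z',psi,degrees=True)*R.from_euler('x',180,degrees=True)*R.from_euler('y',-tau,degrees=True)
E
cat >> scene.py <<'E'
g=lambda s:fit([(x,y+(s if i<4 else 0),z,u) for i,(x,y,z,u) in enumerate(B)],[.45,.02,-.2])
for o in (-.004,-.006,-.008): st,e=g(o);print(o,st[:2].round(4),np.degrees(st[2]).round(2),e.round(1).tolist())
E
python3 scene.py|tail -3; python3 - <<'E'
from h import *
print(inc([.47,-.2,.35],rt(65,0)),inc([.47,-.2,.35],rt(65,35)),inc([.47,-.2,.35],rt(65,70)))
E
```

```text
-0.004 [0.5093 0.0263] -13.83 [[-0.5, -0.2], [-0.0, -0.9], [-0.5, 0.6], [-1.3, 0.2], [0.4, 0.0], [0.6, -0.0], [0.8, 0.0], [0.5, 0.2]]
-0.006 [0.5095 0.0273] -13.83 [[-0.2, -0.1], [0.3, -0.8], [-0.1, 0.7], [-1.0, 0.2], [0.1, -0.1], [0.3, -0.1], [0.5, -0.1], [0.1, 0.2]]
-0.008 [0.5097 0.0282] -13.83 [[0.2, 0.0], [0.7, -0.7], [0.2, 0.8], [-0.6, 0.3], [-0.3, -0.2], [-0.1, -0.2], [0.1, -0.1], [-0.2, 0.1]]
[ 7.208e-01 -9.960e-01  8.900e-03  6.000e-04  2.000e-04 -5.739e-01] [ 0.7208 -0.996   0.0089 -0.1746 -0.3617 -0.5556] [ 0.7208 -0.996   0.0089 -0.3488 -0.7216 -0.4992]
```

Request:
carry_out([
  [[0.15,-0.2,0,0,0,-0.09,85],[0.3,-0.4,0,0,0,-0.18,85],[0.45,-0.6,0,0,0,-0.27,85],[0.6,-0.8,0,0,0,-0.36,85],[0.72,-0.99,0,0,0,-0.45,85],[0.72,-0.99,0,0,0,-0.54,85],[0.72,-0.99,0,0,0,-0.574,85],[0.72,-0.99,0,-0.04,-0.09,-0.57,85],[0.72,-0.99,0,-0.087,-0.18,-0.565,85],[0.72,-0.99,0,-0.13,-0.27,-0.56,85]],
])

```text
time: 1.7
tcp_pos: [0.4691, -0.2026, 0.3524]
tcp_rot: [0.823, 0.521, -0.19, 0.122]
force: [-0.4, -0.5, -0.8]
opening: 0.0848
gripper_force: 0.0
```

```bash
python3 rec.py;python3 - <<'E'
from h import *
print(inc([.47,-.2,.35],rt(65,35)),inc([.47,-.2,.35],rt(65,70)))
E
```

```text
1.7 [ 0.47   0.217 -0.473  1.723  0.512  1.452 -0.567] [ 0.4691 -0.2026  0.3524] z [[0.386, 0.811, -0.44], [0.904, -0.428, 0.004], [-0.185, -0.399, -0.898]] [-0.4 -0.5 -0.8] 0.0848 0.0
[ 0.014  -0.0011  0.0039  0.0004 -0.0991 -0.0043] [ 0.014  -0.0011  0.0039 -0.001  -0.488  -0.0043]
```

Request:
carry_out([
  [[0,0,0,0,-0.09,0,85],[0,0,0,0,-0.18,0,85],[0,0,0,0,-0.27,0,85],[0,0,0,0,-0.36,0,85],[0,0,0,0,-0.45,0,85],[0,0,0,0,-0.488,0,85],[0,0,0,0,-0.488,0,85]],
])

```text
time: 2.4
tcp_pos: [0.4689, -0.2008, 0.3491]
tcp_rot: [0.691, 0.441, -0.484, 0.306]
force: [-1.2, 0.2, 1.4]
opening: 0.0849
gripper_force: 0.0
```

```bash
python3 rec.py
```

```text
2.4 [-0.063  0.499 -0.175  1.763  0.925  1.84  -0.919] [ 0.4689 -0.2008  0.3491] z [[0.142, 0.313, -0.939], [0.906, -0.424, -0.004], [-0.4, -0.85, -0.344]] [-1.2  0.2  1.4] 0.0849 0.0
```

```bash
python3 - <<'E'
from h import *
s=monitor.get_state();Z=R.from_quat(s['tcp_rot']).as_matrix()[:,2]
T=np.array([.4753,-.3512,.098])+.022*Z
print(inc(T-.13*Z,rt(65,70)),inc(T,rt(65,70)))
E
```

```text
[ 0.7587  0.2825  0.4145 -0.0019 -0.0011  0.0021] [ 0.7587  0.2825  0.9345 -0.0019 -0.0011  0.0021]
```

Request:
carry_out([
  [[0.2,0.08,0.1,0,0,0,85],[0.4,0.15,0.2,0,0,0,85],[0.6,0.22,0.3,0,0,0,85],[0.759,0.2825,0.4145,0,0,0,85],[0.759,0.2825,0.4145,0,0,0,85],[0.759,0.2825,0.4145,0,0,0,85]],
])

```text
time: 3.0
tcp_pos: [0.5175, -0.2629, 0.1345]
tcp_rot: [0.694, 0.439, -0.484, 0.303]
force: [-0.0, -0.1, 0.6]
opening: 0.0852
gripper_force: 0.0
```

```bash
python3 rec.py; python3 - <<'E'
from h import *
im,p=snap('wrist','w1'); s,q=snap('side','s1')
cv2.imwrite('pics/v1.png',np.hstack([cv2.resize(im,(400,300)),cv2.resize(s,(400,300))])[:,:,::-1])
print(proj(p,[.4753,-.3512,.18]),proj(p,[.4753,-.3512,0]))
T=[.4753,-.3512,.098]; Z=R.from_quat(monitor.get_state()['tcp_rot']).as_matrix()[:,2]
print(inc(np.array(T)+.022*Z,rt(65,70)))
E
```

```text
3.0 [ 0.002  0.865 -0.121  1.695  0.999  1.604 -1.111] [ 0.5175 -0.2629  0.1345] z [[0.146, 0.315, -0.938], [0.902, -0.431, -0.004], [-0.406, -0.846, -0.347]] [-0.  -0.1  0.6] 0.0852 0.0
[253.04774772 263.77045772] [254.03410088  87.91718927]
[ 0.0107 -0.0046  0.5199 -0.0039 -0.0045 -0.002 ]
```

View pics/v1.png

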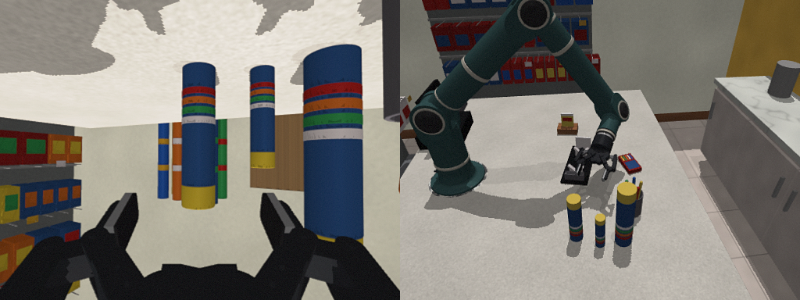

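Wrist view: the tube is at x≈199 of 400, between the fingers (128 and 272), as predicted. Advancing.

Request:
carry_out([
  [[0.01,-0.005,0.1,0,0,0,85],[0.01,-0.005,0.2,0,0,0,85],[0.01,-0.005,0.3,0,0,0,85],[0.01,-0.005,0.4,0,0,0,85],[0.01,-0.005,0.48,0,0,0,85],[0.01,-0.005,0.52,0,0,0,85],[0.01,-0.005,0.52,0,0,0,70],[0.01,-0.005,0.52,0,0,0,58],[0.01,-0.005,0.52,0,0,0,48],[0.01,-0.005,0.52,0,0,0,42]],
])

```text
time: 4.1
tcp_pos: [0.4674, -0.3688, 0.0899]
tcp_rot: [0.693, 0.44, -0.482, 0.306]
force: [0.1, 0.1, 0.3]
opening: 0.0419
gripper_force: 1.8
```

Request:
carry_out([
  [[0,0,0,0,0,0,36],[0,0,0,0,0,0,30],[0,0,0,0,0,0,30],[0,0,0,0,0,0,30]],
])

```text
time: 4.5
tcp_pos: [0.4668, -0.3697, 0.0904]
tcp_rot: [0.693, 0.439, -0.483, 0.306]
force: [1.1, 1.8, 5.2]
opening: 0.0387
gripper_force: 59.0
```

```bash
python3 rec.py; python3 - <<'E'
from h import *
im,p=snap('wrist','w2'); s,q=snap('side','s2')
cv2.imwrite('pics/v2.png',np.hstack([cv2.resize(im,(400,300)),cv2.resize(s[190:334,130:322],(400,300))])[:,:,::-1])
E
```

```text
4.5 [ 0.124  0.89  -0.053  1.808  1.129  1.429 -1.166] [ 0.4668 -0.3697  0.0904] z [[0.149, 0.313, -0.938], [0.904, -0.427, 0.001], [-0.4, -0.848, -0.347]] [1.1 1.8 5.2] 0.0387 58.97929324535653
```

View pics/v2.png

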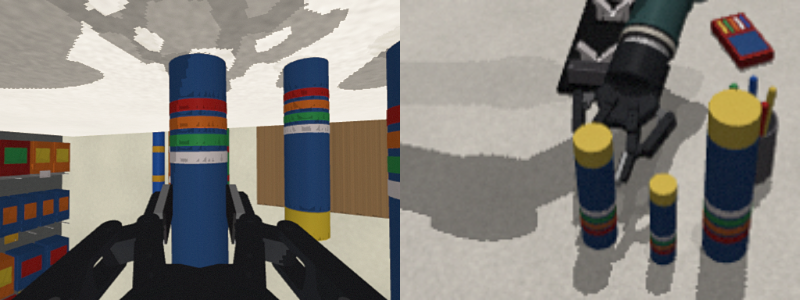

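The tube is gripped (59 N) and upright. Lifting straight up.

Request:
carry_out([
  [[-0.03,0,-0.01,0,0,0,30],[-0.11,0,-0.04,0,0,0,30],[-0.22,0,-0.08,0,0,0,30],[-0.33,0,-0.12,0,0,0,30],[-0.45,0,-0.166,0,0,0,30],[-0.57,0,-0.21,0,0,0,30],[-0.65,0,-0.24,0,0,0,30],[-0.65,0,-0.24,0,0,0,30]],
])

```text
time: 5.4
tcp_pos: [0.4671, -0.3701, 0.2654]
tcp_rot: [0.695, 0.438, -0.48, 0.307]
force: [0.5, 0.1, -2.6]
opening: 0.0385
gripper_force: 59.0
```

```bash
cat > g.py <<'E'
from h import *
tcp=np.array([.4668,-.3697,.0904]);R0=R.from_quat([0.693,0.439,-0.483,0.306])
MID=R0.inv().apply(np.array([.4755,-.3513,.090])-tcp); CAP=R0.inv().apply([0,0,1])
S=np.array([.5096,.0278]);YAW=np.radians(-13.83)
def stw(x,y,z): c,s=np.cos(YAW),np.sin(YAW); return np.array([S[0]+c*x-s*y,S[1]+s*x+c*y,z])
tau=np.degrees(np.arctan2(CAP[2],-CAP[0]))  # tool tilt s.t. cap horizontal
def tubepose(x,y,z,psi=76.17,tau=-20.3):
    Q=rt(psi,tau); return stw(x,y,z)-Q.apply(MID),Q
E
python3 rec.py; python3 - <<'E'
from g import *
print(MID,CAP)
for t in(-19,-20,-21): print(t,rt(76.17,t).apply(CAP))
X,Q=tubepose(0,0,.25)
for f in(.25,.5,.75,1):
    s=monitor.get_state(); 
    P=np.array(s['tcp_pos'])*(1-f)+X*f; RV=(R.from_quat(s['tcp_rot']).inv()*Q)
    print(f,inc(P,R.from_quat(s['tcp_rot'])*R.from_rotvec(RV.as_rotvec()*f)))
print(X)
E
```

```text
5.4 [ 0.133  0.599 -0.064  1.816  1.096  1.552 -0.917] [ 0.4671 -0.3701  0.2654] z [[0.154, 0.314, -0.937], [0.904, -0.427, 0.005], [-0.398, -0.848, -0.35]] [ 0.5  0.1 -2.6] 0.0385 59.034173847176135
[ 7.41912111e-03  5.08833428e-06 -1.89569675e-02] [-9.38204511e-01  4.20044105e-05 -3.46081339e-01]
-19 [-0.23894444 -0.97078902  0.02177682]
-20 [-0.23899889 -0.97101021  0.00432524]
-21 [-0.23898052 -0.97093562 -0.01312766]
0.25 [ 0.1649 -0.1317 -0.3414 -0.0138  0.2487 -0.0325]
0.5 [ 0.3298 -0.2634 -0.6828 -0.0277  0.4973 -0.0651]
0.75 [ 0.4947 -0.3951 -1.0242 -0.0415  0.746  -0.0976]
1 [ 0.6596 -0.5268 -1.3657 -0.0554  0.9947 -0.1301]
[0.50950387 0.02743081 0.22964651]
```

Request:
carry_out([
  [[0.02,-0.02,-0.05,-0.002,0.04,-0.005,30],[0.06,-0.05,-0.13,-0.005,0.1,-0.012,30],[0.1,-0.08,-0.21,-0.009,0.15,-0.02,30],[0.14,-0.11,-0.29,-0.012,0.21,-0.028,30],[0.18,-0.14,-0.37,-0.015,0.27,-0.035,30],[0.22,-0.17,-0.45,-0.018,0.33,-0.043,30],[0.26,-0.21,-0.54,-0.022,0.39,-0.052,30],[0.3,-0.24,-0.62,-0.025,0.45,-0.059,30],[0.33,-0.2634,-0.68,-0.0277,0.4973,-0.065,30],[0.33,-0.2634,-0.68,-0.0277,0.4973,-0.065,30]],
])

```text
time: 6.4
tcp_pos: [0.4867, -0.1714, 0.2443]
tcp_rot: [0.796, 0.566, -0.187, 0.105]
force: [-0.6, -0.6, -1.5]
opening: 0.0386
gripper_force: 59.0
```

```bash
python3 rec.py; python3 - <<'E'
from g import *
X,Q=tubepose(0,0,.25); print(inc(X,Q))
E
```

```text
6.4 [ 0.279  0.316 -0.316  1.832  0.506  1.262 -0.584] [ 0.4867 -0.1714  0.2443] z [[0.289, 0.862, -0.417], [0.941, -0.336, -0.044], [-0.178, -0.38, -0.908]] [-0.6 -0.6 -1.5] 0.0386 59.00657321093604
[ 0.7363 -0.1791 -0.2651 -0.0312  0.4977 -0.0654]
```

Request:
carry_out([
  [[0.05,-0.01,-0.02,-0.002,0.04,-0.005,30],[0.14,-0.03,-0.05,-0.006,0.1,-0.013,30],[0.23,-0.06,-0.08,-0.01,0.16,-0.02,30],[0.32,-0.08,-0.12,-0.014,0.22,-0.028,30],[0.41,-0.1,-0.15,-0.018,0.28,-0.036,30],[0.5,-0.12,-0.18,-0.021,0.34,-0.044,30],[0.59,-0.14,-0.21,-0.025,0.4,-0.052,30],[0.68,-0.17,-0.25,-0.029,0.46,-0.06,30],[0.736,-0.179,-0.265,-0.031,0.4977,-0.0654,30],[0.736,-0.179,-0.265,-0.031,0.4977,-0.0654,30]],
])

```text
time: 7.4
tcp_pos: [0.5079, 0.0264, 0.2274]
tcp_rot: [0.775, 0.607, 0.136, -0.11]
force: [-0.3, -0.4, -1.9]
opening: 0.0388
gripper_force: 59.0
```

```bash
python3 rec.py; python3 - <<'E'
from g import *
X,Q=tubepose(0,0,.10); print(inc(X,Q))
a,p=snap('top','t3');b,q=snap('side','s3');w,pw=snap('wrist','w3')
k=lambda im,x0,y0,x1,y1,W,H:cv2.resize(im[y0:y1,x0:x1],(W,H),interpolation=cv2.INTER_CUBIC)
C=np.vstack([np.hstack([k(a,180,170,308,266,400,300),k(b,160,110,288,206,400,300)]),np.hstack([k(w,0,0,512,384,400,300),np.zeros((300,400,3),np.uint8)])])
cv2.imwrite('pics/v3.png',cv2.convertScaleAbs(C,alpha=1.4)[:,:,::-1])
s=monitor.get_state();Q=R.from_quat(s['tcp_rot']);m=s['tcp_pos']+Q.apply(MID)
for n,P in(('top',p),('side',q),('wrist',pw)):print(n,[proj(P,m+Q.apply(CAP)*t).round(1).tolist() for t in(-.09,.062,.09)])
E
```

```text
7.4 [ 0.559  0.247 -0.514  1.96  -0.285  0.927 -0.014] [0.5079 0.0264 0.2274] z [[0.227, 0.911, 0.345], [0.971, -0.239, -0.006], [0.077, 0.336, -0.939]] [-0.3 -0.4 -1.9] 0.0388 59.03680241899565
[-0.1986  0.0089  0.5567 -0.0036  0.0015 -0.0014]
top [[199.7, 212.9], [264.7, 228.5], [276.7, 231.4]]
side [[231.4, 132.4], [222.3, 156.7], [220.4, 161.8]]
wrist [[253.1, 81.0], [253.2, 339.0], [253.2, 387.6]]
```

View pics/v3.png

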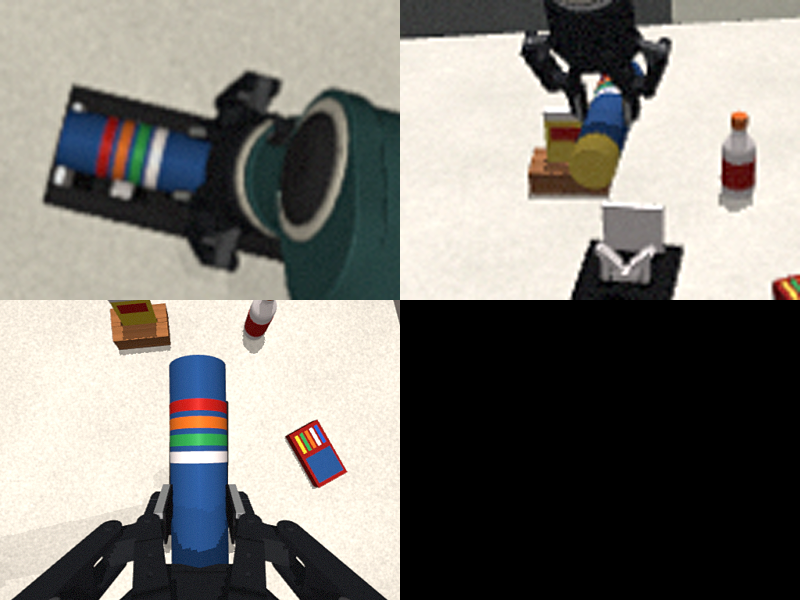

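Request:
carry_out([
  [[-0.03,0,0.08,0,0,0,30],[-0.08,0.003,0.22,0,0,0,30],[-0.13,0.005,0.36,0,0,0,30],[-0.17,0.008,0.48,0,0,0,30],[-0.1986,0.009,0.5567,0,0,0,30],[-0.1986,0.009,0.5567,0,0,0,30],[-0.1986,0.009,0.5567,0,0,0,30]],
])

```text
time: 8.25
tcp_pos: [0.5128, 0.0281, 0.0824]
tcp_rot: [0.775, 0.608, 0.138, -0.108]
force: [0.1, 0.5, -1.9]
opening: 0.0386
gripper_force: 59.5
```

```bash
python3 rec.py; python3 - <<'E'
from g import *
q=load('side0')
for P in([0,-.082,.036],[-.033,-.082,.055],[.033,-.082,.055],[-.035,.098,.075],[.035,.098,.075],[-.055,-.131,.012],[.055,-.131,.012]):print(P,proj(q,stw(*P)).round(1))
for z in (.07,.06,.058,.056): X,Q=tubepose(0,0,z); print(z,inc(X,Q))
b,q=snap('side','s4');a,_=snap('top','t4')
k=lambda im,x0,y0,x1,y1,W,H:cv2.resize(im[y0:y1,x0:x1],(W,H),interpolation=cv2.INTER_CUBIC)
cv2.imwrite('pics/v4.png',cv2.convertScaleAbs(np.hstack([k(b,192,130,272,230,480,600),k(cv2.imread('pics/side0.png')[:,:,::-1],200,165,255,240,320,436) if 0 else k(a,185,180,265,330,320,600)]),alpha=1.4)[:,:,::-1])
E
```

```text
8.25 [ 0.506  0.48  -0.485  2.064 -0.233  0.6    0.025] [0.5128 0.0281 0.0824] z [[0.224, 0.911, 0.345], [0.971, -0.238, -0.0], [0.082, 0.336, -0.938]] [ 0.1  0.5 -1.9] 0.0386 59.499121599365026
[0, -0.082, 0.036] [224.6 217.3]
[-0.033, -0.082, 0.055] [214.1 211.9]
[0.033, -0.082, 0.055] [234.6 213.5]
[-0.035, 0.098, 0.075] [223.9 175.1]
[0.035, 0.098, 0.075] [243.6 176.4]
[-0.055, -0.131, 0.012] [204.8 231.9]
[0.055, -0.131, 0.012] [239.5 234.8]
0.07 [-0.0508 -0.0122  0.1211 -0.0004  0.001   0.0005]
0.06 [-0.0646 -0.0122  0.1586 -0.0004  0.001   0.0005]
0.058 [-0.0674 -0.0122  0.1661 -0.0004  0.001   0.0005]
0.056 [-0.0702 -0.0122  0.1736 -0.0004  0.001   0.0005]
```

View pics/v4.png

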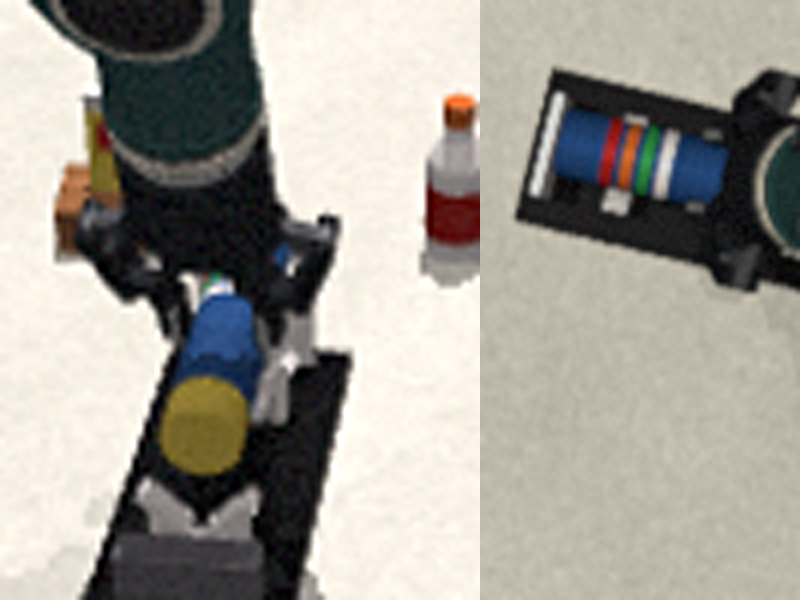

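Request:
carry_out([
  [[-0.03,-0.004,0.06,0,0,0,30],[-0.056,-0.008,0.119,0,0,0,30],[-0.06,-0.008,0.13,0,0,0,30],[-0.065,-0.008,0.142,0,0,0,30],[-0.069,-0.008,0.153,0,0,0,30],[-0.072,-0.008,0.16,0,0,0,30],[-0.072,-0.008,0.16,0,0,0,30]],
])

```text
time: 9.05
tcp_pos: [0.5102, 0.0259, 0.0435]
tcp_rot: [0.774, 0.608, 0.138, -0.108]
force: [-17.6, -6.1, 47.2]
opening: 0.0386
gripper_force: 69.9
```

```bash
python3 rec.py; python3 - <<'E'
from g import *
s=monitor.get_state();Q=R.from_quat(s['tcp_rot']);print(s['tcp_pos']+Q.apply(MID), stw(0,0,.058))
for z in (.058,.056): X,Q=tubepose(.001,-.0015,z); print(z,inc(X,Q))
E
```

```text
9.05 [ 0.501  0.551 -0.474  2.083 -0.221  0.516  0.046] [0.5102 0.0259 0.0435] z [[0.222, 0.912, 0.346], [0.972, -0.236, 0.001], [0.082, 0.336, -0.938]] [-17.6  -6.1  47.2] 0.0386 69.90883588476663
[0.5103315  0.02628013 0.06383146] [0.5096 0.0278 0.058 ]
0.058 [-0.0088 -0.0004  0.0216 -0.0002  0.0006  0.0017]
0.056 [-0.0115 -0.0004  0.0291 -0.0002  0.0006  0.0017]
```

Request:
carry_out([
  [[0.007,0,-0.018,0,0,0,30],[0.007,-0.004,-0.018,0,0,0,30],[0.007,-0.008,-0.018,0,0,0,30],[0.007,-0.008,-0.018,0,0,0,30]],
])

```text
time: 9.45
tcp_pos: [0.5077, 0.0261, 0.0431]
tcp_rot: [0.775, 0.607, 0.138, -0.108]
force: [-0.0, -1.0, -1.8]
opening: 0.0385
gripper_force: 60.3
```

```bash
python3 rec.py; python3 - <<'E'
from g import *
s=monitor.get_state();Q=R.from_quat(s['tcp_rot']);print(s['tcp_pos']+Q.apply(MID), s['torque'])
for n,f in(('side','s5'),('top','t5')): snap(n,f)
q=load('side0');C=[]
for f in('side0','s5'):
    im=cv2.imread(f'pics/{f}.png')[165:245,195:260]; C.append(cv2.resize(im,(400,492),interpolation=cv2.INTER_CUBIC))
cv2.imwrite('pics/v5.png',cv2.convertScaleAbs(np.hstack(C),alpha=1.5,beta=10))
m=s['tcp_pos']+Q.apply(MID);print(proj(q,m+.09*Q.apply(CAP)))
E
```

```text
9.45 [ 0.502  0.549 -0.475  2.089 -0.222  0.513  0.046] [0.5077 0.0261 0.0431] z [[0.224, 0.911, 0.346], [0.971, -0.238, -0.0], [0.082, 0.336, -0.938]] [-0.  -1.  -1.8] 0.0385 60.25752414716408
[0.50779258 0.0264487  0.0634204 ] [-0.49967675  0.09334169  0.00735013]
[223.17449269 212.57189326]
```

View pics/v5.png

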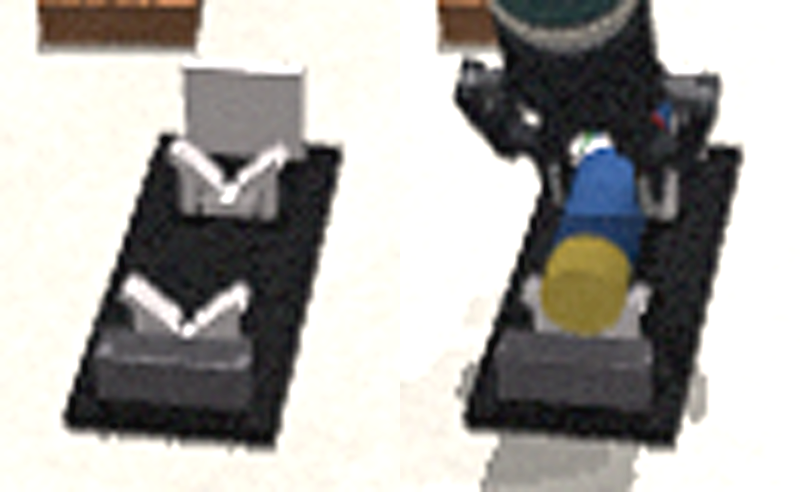

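Request:
carry_out([
  [[-0.002,-0.002,0.005,0,0,0,30],[-0.004,-0.004,0.01,0,0,0,30],[-0.004,-0.004,0.01,0,0,0,30]],
])

```text
time: 9.85
tcp_pos: [0.5083, 0.0263, 0.0421]
tcp_rot: [0.775, 0.607, 0.139, -0.108]
force: [-3.9, -1.7, 16.3]
opening: 0.0384
gripper_force: 63.6
```

```bash
python3 rec.py; python3 -c "
from g import *
print(monitor.get_state()['torque'])"
```

```text
9.85 [ 0.502  0.551 -0.475  2.09  -0.223  0.508  0.046] [0.5083 0.0263 0.0421] z [[0.224, 0.911, 0.347], [0.971, -0.24, 0.002], [0.085, 0.336, -0.938]] [-3.9 -1.7 16.3] 0.0384 63.64341362379491
[ 0.32486101  0.5684524  -0.14137441]
```

```bash
cat > chk.py <<'E'
from g import *
from scipy.ndimage import label
def tubesil(P,foot,ax,t0,t1):
    e1=np.cross(ax,[0,0,1.]);e1/=np.linalg.norm(e1);e2=np.cross(ax,e1)
    return np.array([proj(P,foot+ax*t+.022*(np.cos(a)*e1+np.sin(a)*e2)) for t in np.linspace(t0,t1,8) for a in np.linspace(0,6.28,60)])
def biggest(m):
    l,n=label(m); return l==1+np.argmax(np.bincount(l.ravel())[1:])
def run(tag,m,ax):
    a,p=snap('top','T'+tag);b,q=snap('side','S'+tag)
    b=b.astype(int);y=(b[...,0]>90)&(b[...,1]>75)&(b[...,2]<.55*b[...,0]);w=np.zeros_like(y);w[185:240,200:250]=1
    v,u=np.nonzero(biggest(y&w)); s=tubesil(q,m-.09*ax,ax,.152,.18)
    print('side cap bbox obs',u.min(),u.max()+1,v.min(),v.max()+1,'model',s.min(0).round(1)+.5,s.max(0).round(1)+.5)
    a=a.astype(int);c=(a[...,2]>a[...,0]*1.4)&(a[...,2]>35);w[:]=0;w[195:245,185:255]=1
    v,u=np.nonzero(biggest(c&w)); s=tubesil(p,m-.09*ax,ax,0,.03)
    print('top foot blue obs',u.min(),u.max()+1,v.min(),v.max()+1,'model(0-30mm)',s.min(0).round(1)+.5,s.max(0).round(1)+.5)
if __name__=='__main__':
    s=monitor.get_state();Q=R.from_quat(s['tcp_rot']);m=s['tcp_pos']+Q.apply(MID);ax=Q.apply(CAP);print(m,ax)
    d=m[:2]-S;c,sn=np.cos(YAW),np.sin(YAW);print('in stand',c*d[0]+sn*d[1],-sn*d[0]+c*d[1])
    run('6',m,ax)
E
python3 chk.py
```

```text
[0.50840164 0.02672858 0.06244108] [-2.39708273e-01 -9.70844818e-01 -5.32883926e-04]
in stand -0.0009075026570588662 -0.0013268213741108666
side cap bbox obs 219 231 204 211 model [216.9 202.2] [232.3 218.7]
top foot blue obs 233 248 216 233 model(0-30mm) [205.3 210.3] [220.4 229. ]
```

```bash
python3 - <<'E'
from h import *
b=cv2.imread('pics/S6.png')[:,:,::-1];a=cv2.imread('pics/T6.png')[:,:,::-1]
print('side row212');print([tuple(map(int,b[212,u])) for u in range(213,238)])
print('side col225');print([(v,*map(int,b[v,225])) for v in range(198,224)])
print('top col210');print([(v,*map(int,a[v,212])) for v in range(205,236)])
print('top row along');print([(u,*map(int,a[int(216+(u-205)*.24),u])) for u in range(196,216)])
E
```

```text
side row212
[(9, 8, 9), (30, 29, 32), (91, 87, 87), (106, 101, 102), (99, 92, 77), (84, 71, 25), (85, 74, 30), (83, 70, 25), (83, 74, 28), (87, 75, 30), (88, 74, 32), (84, 73, 29), (84, 71, 26), (84, 71, 27), (84, 74, 30), (82, 72, 27), (83, 71, 27), (87, 75, 30), (76, 67, 33), (76, 75, 78), (121, 116, 116), (118, 112, 112), (61, 60, 58), (2, 3, 0), (9, 14, 15)]
side col225
[(198, 32, 58, 98), (199, 37, 58, 95), (200, 13, 27, 53), (201, 18, 36, 59), (202, 31, 40, 57), (203, 72, 65, 37), (204, 105, 87, 30), (205, 102, 87, 34), (206, 100, 86, 34), (207, 103, 88, 35), (208, 100, 86, 35), (209, 89, 76, 30), (210, 88, 77, 36), (211, 82, 71, 26), (212, 84, 71, 26), (213, 84, 75, 30), (214, 84, 73, 30), (215, 83, 72, 31), (216, 86, 73, 30), (217, 80, 68, 22), (218, 83, 74, 32), (219, 75, 68, 48), (220, 43, 43, 48), (221, 44, 43, 47), (222, 45, 44, 46), (223, 47, 45, 47)]
top col210
[(205, 23, 21, 22), (206, 12, 12, 13), (207, 0, 1, 1), (208, 10, 9, 7), (209, 8, 6, 7), (210, 4, 19, 29), (211, 13, 29, 51), (212, 18, 35, 60), (213, 19, 40, 66), (214, 22, 42, 70), (215, 23, 43, 74), (216, 26, 47, 78), (217, 27, 50, 82), (218, 25, 49, 86), (219, 26, 50, 84), (220, 22, 47, 81), (221, 25, 48, 79), (222, 21, 43, 73), (223, 20, 42, 70), (224, 19, 39, 66), (225, 19, 36, 60), (226, 14, 28, 49), (227, 14, 20, 30), (228, 21, 20, 20), (229, 21, 22, 21), (230, 20, 19, 16), (231, 23, 22, 22), (232, 20, 18, 19), (233, 23, 26, 24), (234, 23, 23, 23), (235, 24, 25, 23)]
top row along
[(196, 140, 136, 124), (197, 133, 130, 120), (198, 93, 90, 83), (199, 29, 26, 26), (200, 82, 84, 83), (201, 155, 157, 158), (202, 144, 145, 145), (203, 103, 99, 95), (204, 59, 56, 54), (205, 46, 42, 40), (206, 16, 26, 39), (207, 21, 45, 78), (208, 26, 49, 83), (209, 22, 47, 80), (210, 23, 49, 84), (211, 26, 49, 83), (212, 27, 50, 82), (213, 21, 46, 78), (214, 25, 51, 85), (215, 25, 50, 84)]
```

```bash
python3 - <<'E'
from chk import *
p=load('T6');q=load('side0')
m=np.array([.5084,.0267,.0624]);ax=np.array([-.2397,-.9708,-.0005])
h=tubesil(p,m-.09*ax,ax,0,.06).astype(np.float32);H=cv2.convexHull(h)
M=np.zeros((384*8,512*8),np.uint8);cv2.fillConvexPoly(M,np.round(H*8+3.5).astype(int),1)
v=np.nonzero(M[:,212*8+3])[0];print('top model col212 edges',v.min()/8-.5,v.max()/8-.5)
ln=[M[int((216+(u/8-.5-205)*.24+.5)*8),u] for u in range(0,4096)];print('foot edge model',ln.index(1)/8-.5)
a=cv2.imread('pics/top0.png').astype(int).sum(2)/3
# saddle outlines in empty top image: white blobs
from scipy.ndimage import label,center_of_mass
w=np.zeros_like(a);w[198:255,190:275]=1;l,n=label((a*w>120)&(cv2.imread('pics/top0.png')[...,0]*w>95))
for i in range(1,n+1):
    if (l==i).sum()>25: print((l==i).sum(),np.array(center_of_mass(l==i))[::-1].round(2))
print('model wall top',proj(p,stw(0,.102,.075)),'saddles',proj(p,stw(0,.05,.046)),proj(p,stw(0,-.074,.046)))
E
```

```text
top model col212 edges 210.5 227.375
foot edge model 206.375
486 [204.43 229.83]
350 [250.38 202.73]
53 [201.36 215.64]
31 [254.26 252.61]
model wall top [201.68845243 216.04232276] saddles [221.40394616 221.15797079] [266.04036462 231.92625771]
```

Request:
carry_out([
  [[0,-0.004,0,0,0,0,30],[0,-0.008,0,0,0,0,30],[0,-0.008,0,0,0,0,30],[0,-0.008,0,0,0,0,30]],
])

```text
time: 10.35
tcp_pos: [0.5082, 0.0263, 0.0421]
tcp_rot: [0.775, 0.607, 0.14, -0.106]
force: [0.7, -0.4, 10.4]
opening: 0.039
gripper_force: 62.3
```

```bash
python3 rec.py; python3 -c "
from g import *
print(monitor.get_state()['torque'])"
```

```text
10.35 [ 0.503  0.549 -0.477  2.093 -0.224  0.503  0.047] [0.5082 0.0263 0.0421] z [[0.224, 0.911, 0.347], [0.97, -0.241, 0.005], [0.088, 0.335, -0.938]] [ 0.7 -0.4 10.4] 0.039 62.31482617557049
[-0.02622847 -0.36266436 -0.46563227]
```

```bash
python3 - <<'E'
from chk import *
q=load('side0')
for x,y,z,dz in((-.0009,-.0013,.0624,0),(-.0009,-.0013,.058,0),(.001,-.0013,.058,0),(0,-.0013,.0604,.0022*1),(0,-.004,.058,0)):
    c=stw(x,y,z);ax=stw(0,-1,0)-stw(0,0,0);ax[2]=-dz/.05*.5;ax/=np.linalg.norm(ax)
    s=tubesil(q,c-.09*ax,ax,.152,.18);print(x,y,z,dz,s.min(0).round(2)+.5,s.max(0).round(2)+.5)
a,p=snap('side','S7');b=a.astype(int)
y=(b[...,0]>70)&(b[...,2]<.62*b[...,0]);y[:198]=0;y[222:]=0;y[:,:212]=0;y[:,236:]=0
y=biggest(y);v,u=np.nonzero(y);print('obs',u.min(),u.max()+1,v.min(),v.max()+1,'rows width',[(r,y[r].sum()) for r in range(202,221)])
# rack check of side cam: bias in v with known fixed objects
for P in([.035,.098,.075],[-.035,.098,.075]):print(proj(q,stw(*P)))
E
```

```text
-0.0009 -0.0013 0.0624 0 [216.95 202.2 ] [232.35 218.65]
-0.0009 -0.0013 0.058 0 [217.04 203.3 ] [232.41 219.71]
0.001 -0.0013 0.058 0 [217.64 203.35] [232.99 219.76]
0 -0.0013 0.0604 0.0022 [217.31 203.16] [232.67 219.53]
0 -0.004 0.058 0 [217.15 203.85] [232.54 220.29]
obs 218 232 203 219 rows width [(202, np.int64(0)), (203, np.int64(1)), (204, np.int64(8)), (205, np.int64(10)), (206, np.int64(11)), (207, np.int64(13)), (208, np.int64(13)), (209, np.int64(13)), (210, np.int64(14)), (211, np.int64(14)), (212, np.int64(14)), (213, np.int64(13)), (214, np.int64(13)), (215, np.int64(13)), (216, np.int64(12)), (217, np.int64(10)), (218, np.int64(8)), (219, np.int64(0)), (220, np.int64(0))]
[243.55244201 176.38243149]
[223.87228399 175.05445971]
```

Request:
carry_out([
  [[-0.001,0.002,0.004,0,0,0,30],[-0.002,0.002,0.007,0,0,0,30],[-0.002,0.002,0.007,0,0,0,30],[-0.002,0.002,0.007,0,0,0,30]],
])

```text
time: 10.8
tcp_pos: [0.5083, 0.0264, 0.0418]
tcp_rot: [0.775, 0.607, 0.14, -0.107]
force: [-7.5, -4.7, 29.7]
opening: 0.0382
gripper_force: 66.5
```

```bash
python3 rec.py
```

```text
10.8 [ 0.503  0.55  -0.476  2.092 -0.224  0.503  0.047] [0.5083 0.0264 0.0418] z [[0.224, 0.911, 0.347], [0.971, -0.241, 0.004], [0.087, 0.335, -0.938]] [-7.5 -4.7 29.7] 0.0382 66.4513789024204
```

Request:
carry_out([
  [[0.002,-0.001,-0.005,0,0,0,30],[0.002,-0.001,-0.005,0,0,0,40],[0.002,-0.001,-0.005,0,0,0,46],[0.002,-0.001,-0.005,0,0,0,52],[0.002,-0.001,-0.005,0,0,0,60],[0.002,-0.001,-0.005,0,0,0,70],[0.002,-0.001,-0.005,0,0,0,80],[0.002,-0.001,-0.005,0,0,0,80]],
])

```text
time: 11.6
tcp_pos: [0.505, 0.0269, 0.0399]
tcp_rot: [0.775, 0.607, 0.138, -0.109]
force: [1.0, -0.4, 0.6]
opening: 0.0799
gripper_force: 0.0
```

```bash
python3 rec.py; python3 - <<'E'
from h import *
a,p=snap('side','S8');b=cv2.imread('pics/S7.png')[:,:,::-1]
for im in(b,a):
    im=im.astype(int);y=(im[...,0]>70)&(im[...,2]<.62*im[...,0]);y[:198]=0;y[222:]=0;y[:,:212]=0;y[:,236:]=0
    v,u=np.nonzero(y);print(y.sum(),u.mean(),v.mean())
E
```

```text
11.6 [ 0.502  0.552 -0.476  2.096 -0.223  0.503  0.047] [0.505  0.0269 0.0399] z [[0.224, 0.911, 0.346], [0.971, -0.238, -0.001], [0.082, 0.336, -0.938]] [ 1.  -0.4  0.6] 0.0799 0.0
180 224.53333333333333 210.98333333333332
183 224.15300546448088 211.18032786885246
```

The tube is released and still seated; the cap shifted less than 0.4 px. Backing out along the tool axis.

Request:
carry_out([
  [[0,0.01,-0.05,0,0,0,80],[0,0.01,-0.15,0,0,0,80],[0,0.01,-0.3,0,0,0,80],[0,0.01,-0.45,0,0,0,80],[0,0.01,-0.6,0,0,0,80],[0,0.01,-0.75,0,0,0,80],[0,0.01,-0.75,0,0,0,80]],
])

```text
time: 12.35
tcp_pos: [0.4949, -0.0392, 0.2203]
tcp_rot: [0.775, 0.607, 0.14, -0.104]
force: [0.6, -0.1, -0.5]
opening: 0.0803
gripper_force: 0.0
```

```bash
python3 rec.py; python3 - <<'E'
from h import *
s=monitor.get_state();X=np.array([.468,.299,.24]);R0=R.from_quat(s['tcp_rot']);Q=rt(-7.95,0);rv=(R0.inv()*Q).as_rotvec()
for f in(.1,.5,.9,1):print(f,inc(s['tcp_pos']*(1-f)+X*f,R0*R.from_rotvec(rv*f)))
E
```

```text
12.35 [ 0.688  0.252 -0.507  1.971 -0.284  0.943  0.121] [ 0.4949 -0.0392  0.2203] z [[0.224, 0.912, 0.344], [0.97, -0.242, 0.009], [0.091, 0.332, -0.939]] [ 0.6 -0.1 -0.5] 0.0803 0.0
0.1 [ 0.1237 -0.043   0.0365 -0.0159 -0.0186  0.0924]
0.5 [ 0.6185 -0.2152  0.1824 -0.0796 -0.0929  0.4618]
0.9 [ 1.1132 -0.3874  0.3282 -0.1433 -0.1671  0.8313]
1 [ 1.2369 -0.4305  0.3647 -0.1592 -0.1857  0.9236]
```

Request:
carry_out([
  [[0.1,-0.034,0.03,-0.013,-0.015,0.075,80],[0.2,-0.07,0.06,-0.026,-0.03,0.15,80],[0.3,-0.104,0.088,-0.038,-0.045,0.224,80],[0.4,-0.14,0.118,-0.051,-0.06,0.3,80],[0.5,-0.174,0.147,-0.064,-0.075,0.373,80],[0.6,-0.209,0.177,-0.077,-0.09,0.448,80],[0.7,-0.244,0.206,-0.09,-0.105,0.523,80],[0.8,-0.278,0.236,-0.103,-0.12,0.597,80],[0.9,-0.313,0.265,-0.116,-0.135,0.672,80],[0.98,-0.341,0.289,-0.126,-0.147,0.73,80]],
])

```text
time: 13.35
tcp_pos: [0.4693, 0.2322, 0.2323]
tcp_rot: [0.996, 0.082, 0.028, -0.025]
force: [0.7, -0.6, -0.2]
opening: 0.0799
gripper_force: 0.0
```

```bash
python3 rec.py; python3 - <<'E'
from h import *
print(inc([.468,.299,.22],rt(-7.95,0)))
E
```

```text
13.35 [-0.068  0.234 -0.504  1.911  0.113  0.955 -2.026] [0.4693 0.2322 0.2323] z [[0.985, 0.161, 0.059], [0.164, -0.985, -0.046], [0.051, 0.055, -0.997]] [ 0.7 -0.6 -0.2] 0.0799 0.0
[ 0.035  -0.262   0.0635 -0.0349 -0.0328  0.1925]
```

Request:
carry_out([
  [[0.01,-0.07,0.016,-0.012,-0.011,0.065,80],[0.02,-0.14,0.032,-0.023,-0.022,0.13,80],[0.03,-0.21,0.048,-0.035,-0.033,0.1925,80],[0.035,-0.262,0.0635,-0.035,-0.033,0.1925,80],[0.035,-0.262,0.0635,-0.035,-0.033,0.1925,80],[0.035,-0.262,0.0635,-0.035,-0.033,0.1925,80]],
])

```text
time: 13.95
tcp_pos: [0.4681, 0.2973, 0.2202]
tcp_rot: [0.998, -0.066, 0.0, -0.0]
force: [0.3, 0.0, 0.3]
opening: 0.0799
gripper_force: 0.0
```

```bash
python3 rec.py; python3 - <<'E'
from h import *
im,p=snap('wrist','w6')
pl=[.4684,.2987];y=np.radians(-7.95);c,s=np.cos(y),np.sin(y)
for P in((-.03,-.005,.106),(.03,-.005,.106),(.03,.005,.106),(-.03,.005,.106),(-.05,-.03,.032),(.05,-.03,.032),(.05,.03,.032),(-.05,.03,.032)):
    print(P,proj(p,[pl[0]+c*P[0]-s*P[1],pl[1]+s*P[0]+c*P[1],P[2]]).round(1))
g=im.astype(int);w=(g.min(2)>120)&(g.max(2)-g.min(2)<25)
from scipy.ndimage import label
w[:, :180]=0;w[:,330:]=0
l,n=label(w)
for i in range(1,n+1):
    v,u=np.nonzero(l==i)
    if len(v)>150:print(len(v),cv2.minAreaRect(np.c_[u,v].astype(np.float32)),u.mean(),v.mean())
E
```

```text
13.95 [-0.25   0.339 -0.463  1.803  0.173  1.039 -2.481] [0.4681 0.2973 0.2202] z [[0.991, -0.132, 0.0], [-0.132, -0.991, -0.001], [0.0, 0.001, -1.0]] [0.3 0.  0.3] 0.0799 0.0
(-0.03, -0.005, 0.106) [257.8 207.4]
(0.03, -0.005, 0.106) [258.4 152.9]
(0.03, 0.005, 0.106) [248.6 152.8]
(-0.03, 0.005, 0.106) [248.7 207.4]
(-0.05, -0.03, 0.032) [275.5 200.3]
(0.05, -0.03, 0.032) [278.  125.4]
(0.05, 0.03, 0.032) [229.9 125.1]
(-0.05, 0.03, 0.032) [231.5 200. ]
45731 ((254.5, 175.5), (351.0, 149.0), 90.0) 252.86702674334697 171.59373291640244
199 ((252.0, 165.0), (22.0, 8.0), 90.0) 252.02010050251258 164.55778894472363
```

```bash
python3 - <<'E'
from h import *
im=cv2.imread('pics/w6.png')[:,:,::-1].astype(int)
for v in(158,170,182,194):print(v,[tuple(map(int,im[v,u])) for u in range(242,266)])
for u in (249,253,256):print(u,[(v,int(im[v,u].min()),int(im[v,u].max())) for v in list(range(147,158))+list(range(200,214))])
E
```

```text
158 [(115, 71, 42), (113, 72, 39), (112, 70, 40), (114, 72, 40), (113, 68, 36), (113, 86, 72), (167, 160, 158), (179, 172, 168), (179, 170, 169), (178, 169, 166), (178, 169, 166), (177, 167, 165), (178, 167, 166), (180, 171, 167), (175, 166, 164), (105, 95, 91), (60, 39, 23), (64, 40, 21), (69, 44, 25), (69, 42, 24), (68, 39, 25), (64, 43, 23), (61, 38, 19), (63, 38, 22)]
170 [(114, 73, 43), (114, 70, 39), (116, 73, 44), (116, 71, 41), (113, 68, 38), (116, 92, 74), (164, 156, 153), (145, 139, 136), (166, 157, 155), (178, 169, 166), (178, 168, 165), (179, 168, 165), (176, 167, 165), (178, 170, 166), (171, 164, 163), (102, 91, 86), (59, 37, 20), (60, 37, 15), (67, 44, 25), (66, 42, 24), (63, 38, 20), (64, 41, 25), (62, 41, 21), (64, 42, 27)]
182 [(111, 71, 39), (113, 69, 38), (116, 72, 44), (114, 68, 36), (115, 71, 40), (115, 87, 70), (114, 107, 101), (106, 100, 99), (106, 100, 100), (104, 100, 96), (107, 102, 100), (107, 100, 100), (107, 101, 100), (108, 102, 98), (104, 99, 97), (72, 59, 52), (60, 34, 14), (65, 39, 22), (69, 42, 26), (65, 39, 22), (65, 40, 22), (60, 35, 19), (63, 38, 
[... 943 characters left out ...]
, 182, 185), (156, 174, 178), (157, 163, 177), (200, 163, 177), (201, 163, 175), (202, 162, 175), (203, 167, 177), (204, 163, 176), (205, 163, 175), (206, 164, 175), (207, 164, 175), (208, 128, 140), (209, 133, 148), (210, 135, 148), (211, 136, 150), (212, 134, 149), (213, 133, 148)]
256 [(147, 22, 71), (148, 28, 72), (149, 20, 71), (150, 27, 72), (151, 43, 65), (152, 69, 72), (153, 95, 99), (154, 166, 173), (155, 182, 185), (156, 178, 183), (157, 162, 173), (200, 113, 129), (201, 109, 130), (202, 132, 140), (203, 128, 140), (204, 128, 139), (205, 129, 139), (206, 131, 143), (207, 143, 156), (208, 143, 158), (209, 140, 157), (210, 137, 153), (211, 132, 148), (212, 131, 147), (213, 135, 149)]
```

Request:
carry_out([
  [[0,-0.007,0.1,0,0,0,60],[0,-0.007,0.22,0,0,0,50],[0,-0.007,0.34,0,0,0,45],[0,-0.007,0.45,0,0,0,40],[0,-0.007,0.53,0,0,0,40],[0,-0.007,0.553,0,0,0,40],[0,-0.007,0.553,0,0,0,30],[0,-0.007,0.553,0,0,0,22],[0,-0.007,0.553,0,0,0,15],[0,-0.007,0.553,0,0,0,11]],
])

```text
time: 15.0
tcp_pos: [0.4695, 0.3002, 0.0836]
tcp_rot: [0.998, -0.067, 0.001, -0.001]
force: [0.2, 0.1, -0.4]
opening: 0.011
gripper_force: 0.0
```

Request:
carry_out([
  [[0,0,0,0,0,0,6],[0,0,0,0,0,0,0],[0,0,0,0,0,0,0],[0,0,0,0,0,0,0]],
])

```text
time: 15.4
tcp_pos: [0.4689, 0.3, 0.0826]
tcp_rot: [0.998, -0.067, 0.001, -0.001]
force: [0.2, 0.3, 0.4]
opening: -0.0002
gripper_force: 0.5
```

```bash
python3 rec.py
```

```text
15.4 [-0.309  0.517 -0.406  1.909  0.284  0.77  -2.577] [0.4689 0.3    0.0826] z [[0.991, -0.134, 0.001], [-0.134, -0.991, -0.002], [0.001, 0.001, -1.0]] [0.2 0.3 0.4] -0.0002 0.5009279446676373
```

```bash
python3 - <<'E'
from h import *
b,q=snap('side','S9');a,p=snap('top','T9');w,pw=snap('wrist','w9')
s=monitor.get_state()
def asc(im,x0,y0,x1,y1,st=1):
    for v in range(y0,y1,st):
        r=''
        for u in range(x0,x1,st):
            R_,G,B=map(int,im[v,u]);mx,mn=max(R_,G,B),min(R_,G,B)
            r+= '#' if mx<45 else ('W' if mn>150 else('.' if mx-mn<28 else('r' if R_>1.8*G else('y' if G>.75*R_ and B<.7*G else ('o' if R_>G>B else 'b')))))
        print(v,r)
print('before');asc(cv2.imread('pics/side0.png')[:,:,::-1],198,140,232,175)
print('now');asc(b,198,140,232,175)
print('wrist');asc(w,130,0,380,384,6)
print(proj(pw,s['tcp_pos']))
E
```

```text
before
140 WWWWWWWWWWWWWWWWWWWWWWWWWWWWWWWWWW
141 WWWWWWWWWWWWWWWWWWWWWWWWWWWWWWWWWW
142 WWWWWWWWWWWWWWWWWWWWWWWWWWWWWWWWWW
143 WWWWWWWWWWWWWWWWWWWWWWWWWWWWWWWWWW
144 WWWWWWWWWWWWWWWWWWWWW.WWWWWWWWWWWW
145 WWWWWWWWWWWWWWWWWWWWWWW.WWWWWWWWWW
146 WWWWWWW.................WWWWWWWWWW
147 WWWWWWWW................WWWWWWWWWW
148 WWWWWWWW................WWWWWWWWWW
149 WWWWWWWWyyyyyyyyyyyyyyyyWWWWWWWWWW
150 WWWWWWWWyyooooooooyyyyyyWWWWWWWWWW
151 WWWWWWWWoyrrrrrrrrrrrryyWWWWWWWWWW
152 WWWWWWWWoyrrrrrrrrrrrryyWWWWWWWWWW
153 WWWWWWWWoyrrrrrrrrrrrroy.WWWWWWWWW
154 WWWWWWWWoyorrrrrrrrrrryy.WWWWWWWWW
155 WWWWWWWW.yoyyyyyyooooooy.WWWWWWWWW
156 WWWWW.WW.yyyyyyyyyyyyyyy.WWWWWWWWW
157 WWWWWooooyyyyyyyyyyyyyyyoo.oo.WWWW
158 WWWW.ooooyyyyyyyyyyyyyyyooooooWWWW
159 WWWWoooooyyyyyyyyyyyyyyyooooooWWWW
160 WWWWoooooyyyyyyyyyyyyyyyooooo.WWWW
161 WWWWoooooyyyyyyyyyyyyyyyooooo..WWW
162 WWW.ooooooooooooooooooooooooo..WWW
163 WWWoooooooooooooooooooooooooo..WWW
164 WWWoooooooooooooooooooooooooo..WWW
165 WWWoooooooooooooooooooooooooo..WWW
166 WWW.o...oo...o.o...oo#.#.#.##.WWW.
167 WWWooooo.ooooooo.oooooooooooo.WWWW
1
[... 3963 characters left out ...]
#########W....
300 WWWW##################################....
306 WW.#####################################..
312 W####################W####################
318 ####################.W####################
324 #######..###########.W############W#######
330 ######W#############.W#############..#####
336 #####.##############WW####################
342 ####################..####################
348 ##########################################
354 ##########################################
360 ##########################################
366 ##########################################
372 ##########################################
378 ##########################################
[254.4801871  231.55631886]
```

```bash
python3 - <<'E'
from h import *
pw=load('w9');q=load('S9');T=np.array(pw['cam_to_world']);print(pw['fx'],T[:3,3],T[:3,2])
y=np.radians(-7.95);c,s=np.cos(y),np.sin(y)
for Z in(.106,.092):
  for P in((-.03,0),(.03,0),(.03,.005),(.03,-.005)):
    X=[.4684+c*P[0]-s*P[1],.2987+s*P[0]+c*P[1],Z];print(Z,P,'wrist',proj(pw,X).round(1),'side',proj(q,X).round(1))
st=monitor.get_state();print('tcp',proj(q,st['tcp_pos']),proj(q,st['tcp_pos']+[0,0,.03]))
b=cv2.imread('pics/S9.png')[:,:,::-1]
for v in range(138,150):print(v,[tuple(map(int,b[v,u])) for u in range(208,220)])
w=cv2.imread('pics/w9.png')[:,:,::-1]
for v in(205,215,225,232,236,240,250,270):print(v,[int(w[v,u].mean()) for u in range(228,284)])
E
```

```text
277.5253861079565 [0.55391529 0.28797786 0.24832019] [-0.32453576  0.04597776 -0.94475531]
0.106 (-0.03, 0) wrist [256.3 292.9] side [205.4 144.5]
0.106 (0.03, 0) wrist [257.1 203. ] side [221.  144.6]
0.106 (0.03, 0.005) wrist [248. 203.] side [221.1 144. ]
0.106 (0.03, -0.005) wrist [266.1 203.1] side [220.9 145.3]
0.092 (-0.03, 0) wrist [256.3 278.8] side [205.7 147.7]
0.092 (0.03, 0) wrist [256.9 194.4] side [221.2 147.8]
0.092 (0.03, 0.005) wrist [248.6 194.4] side [221.3 147.2]
0.092 (0.03, -0.005) wrist [265.3 194.5] side [221.1 148.5]
tcp [213.72924043 149.73211176] [213.2122466 142.9064831]
138 [(175, 170, 162), (141, 136, 131), (125, 124, 120), (33, 33, 33), (15, 15, 17), (15, 14, 15), (14, 18, 16), (23, 23, 23), (61, 60, 57), (183, 177, 169), (173, 169, 160), (173, 168, 162)]
139 [(171, 164, 156), (178, 174, 166), (148, 144, 136), (30, 28, 29), (13, 12, 12), (17, 19, 17), (14, 14, 15), (39, 39, 39), (68, 66, 67), (183, 179, 171), (180, 174, 166), (174, 169, 161)]
140 [(173, 169, 161), (175, 170, 161), (146, 141, 135), (26, 30, 29), (4, 9, 10), (17, 18, 18), (11, 10, 10), (
[... 2867 characters left out ...]
3, 47, 42, 46, 45, 46, 46, 43, 48, 44, 49, 50, 46]
240 [75, 76, 72, 72, 74, 74, 73, 73, 70, 75, 78, 80, 81, 81, 75, 59, 52, 54, 55, 52, 57, 53, 52, 54, 27, 12, 7, 6, 8, 4, 47, 53, 54, 50, 52, 52, 50, 51, 48, 68, 73, 74, 74, 74, 75, 76, 76, 79, 79, 81, 79, 82, 80, 63, 72, 79]
250 [76, 47, 15, 9, 6, 6, 18, 6, 13, 15, 6, 12, 2, 16, 48, 55, 53, 52, 51, 54, 53, 51, 52, 45, 21, 6, 4, 10, 6, 11, 37, 48, 51, 51, 51, 50, 50, 54, 54, 55, 29, 2, 1, 5, 6, 12, 10, 15, 7, 8, 7, 15, 40, 74, 80, 79]
270 [0, 10, 11, 9, 8, 8, 12, 3, 16, 5, 9, 4, 34, 48, 54, 52, 55, 55, 58, 57, 58, 56, 58, 37, 17, 9, 6, 11, 5, 13, 32, 50, 55, 60, 54, 56, 54, 56, 56, 56, 54, 41, 26, 18, 5, 12, 12, 7, 7, 4, 11, 10, 15, 1, 0, 37]
```

The fingers closed on nothing, apparently just above the bead. Reopening, going 14 mm lower and closing again.

Request:
carry_out([
  [[0,0,0,0,0,0,20],[0,0,0,0,0,0,40],[0,0,0,0,0,0,40],[0,0,0.03,0,0,0,40],[0,0,0.056,0,0,0,40],[0,0,0.056,0,0,0,25],[0,0,0.056,0,0,0,10],[0,0,0.056,0,0,0,0],[0,0,0.056,0,0,0,0],[0,0,0.056,0,0,0,0]],
])

```text
time: 16.55
tcp_pos: [0.4689, 0.2999, 0.0686]
tcp_rot: [0.998, -0.067, 0.001, -0.001]
force: [-1.0, -0.3, -0.3]
opening: 0.0083
gripper_force: 60.3
```

```bash
python3 rec.py; python3 - <<'E'
from h import *
w,_=snap('wrist','w10')
for v in(215,225,229,232,236,240,250,270):print(v,[int(w[v,u].mean()) for u in range(228,284)])
E
```

```text
16.55 [-0.316  0.537 -0.397  1.916  0.296  0.744 -2.588] [0.4689 0.2999 0.0686] z [[0.991, -0.134, 0.001], [-0.134, -0.991, -0.001], [0.001, 0.001, -1.0]] [-1.  -0.3 -0.3] 0.0083 60.2853798866272
215 [75, 75, 77, 73, 72, 77, 79, 77, 82, 57, 46, 49, 47, 48, 50, 47, 43, 75, 155, 174, 170, 171, 170, 172, 168, 171, 170, 171, 170, 169, 169, 170, 167, 170, 170, 164, 135, 76, 43, 45, 46, 47, 47, 45, 40, 44, 42, 46, 45, 47, 46, 48, 48, 47, 47, 47]
225 [78, 72, 75, 72, 77, 72, 73, 78, 79, 79, 65, 48, 46, 46, 48, 50, 42, 77, 160, 181, 183, 174, 180, 180, 180, 179, 179, 178, 177, 179, 177, 178, 175, 180, 181, 166, 118, 64, 41, 46, 48, 46, 47, 42, 45, 44, 48, 43, 44, 42, 46, 49, 47, 46, 49, 50]
229 [76, 74, 75, 74, 76, 74, 74, 78, 76, 62, 52, 51, 52, 52, 46, 44, 41, 72, 158, 183, 181, 178, 179, 180, 179, 180, 178, 178, 177, 178, 178, 178, 178, 178, 179, 166, 114, 62, 42, 46, 49, 48, 47, 42, 44, 44, 42, 42, 44, 45, 48, 49, 50, 53, 45, 50]
232 [77, 75, 76, 73, 71, 73, 75, 77, 77, 78, 79, 82, 81, 78, 84, 80, 75, 87, 158, 181, 181, 178, 179, 178, 177, 180, 178, 179, 176, 178, 178, 178, 177, 178, 181
[... 353 characters left out ...]
71, 71, 73, 76, 63, 51, 54, 56, 52, 54, 51, 55, 49, 25, 53, 161, 185, 181, 181, 183, 183, 129, 103, 105, 108, 108, 106, 108, 107, 107, 110, 108, 104, 78, 35, 47, 53, 50, 50, 53, 52, 49, 51, 53, 48, 45, 45, 50, 49, 49, 46, 47, 49]
250 [13, 7, 10, 7, 8, 22, 50, 57, 53, 52, 50, 50, 54, 54, 55, 34, 12, 4, 19, 76, 106, 112, 106, 109, 108, 107, 108, 106, 109, 107, 110, 107, 107, 110, 94, 47, 1, 1, 29, 48, 52, 51, 51, 52, 50, 52, 53, 55, 37, 15, 4, 6, 20, 7, 17, 10]
270 [15, 16, 14, 44, 59, 59, 65, 69, 67, 66, 65, 68, 67, 67, 35, 13, 9, 8, 9, 54, 102, 108, 109, 108, 106, 108, 109, 108, 107, 106, 107, 109, 108, 111, 90, 42, 7, 13, 11, 25, 60, 68, 69, 66, 67, 70, 64, 64, 66, 62, 52, 25, 13, 9, 15, 9]
```

Gripped (60 N, opening 8.3 mm on the bead). Lifting straight up.

Request:
carry_out([
  [[0,0,-0.02,0,0,0,0],[0,0,-0.06,0,0,0,0],[0,0,-0.11,0,0,0,0],[0,0,-0.17,0,0,0,0],[0,0,-0.25,0,0,0,0],[0,0,-0.34,0,0,0,0],[0,0,-0.42,0,0,0,0],[0,0,-0.48,0,0,0,0],[0,0,-0.48,0,0,0,0]],
])

```text
time: 17.5
tcp_pos: [0.4701, 0.3007, 0.1915]
tcp_rot: [0.998, -0.067, 0.003, -0.002]
force: [-0.1, -0.2, 0.1]
opening: 0.0082
gripper_force: 60.4
```

```bash
cat > k.py <<'E'
from h import *
# stand axis corrected by the seated tube (arm frame)
S2=np.array([.5087,.0278]);YAW=np.radians(-13.83)
def stw(x,y,z): c,s=np.cos(YAW),np.sin(YAW); return np.array([S2[0]+c*x-s*y,S2[1]+s*x+c*y,z])
E
python3 rec.py; python3 - <<'E'
from k import *
b,q=snap('side','S11')
im=b.astype(int);y=(im[...,0]>60)&(im[...,2]<.6*im[...,1])&(im[...,1]>.75*im[...,0]);y[170:]=0;y[:,:190]=0;y[:,240:]=0
v,u=np.nonzero(y);print(y.sum(),u.min(),u.max(),v.min(),v.max())
s=monitor.get_state();t=s['tcp_pos']
ps=R.from_quat(s['tcp_rot']).as_matrix()[:,0]
for o in(.0226,.0326,.0426):
  for d in(-.03,.03): print(o,proj(q,t+np.array([0,0,-.0626])+ps*d).round(1))
T=stw(0,-.109,.19);print(T,inc(T,rt(-13.83,0)))
E
```

```text
17.5 [-0.26   0.374 -0.458  1.829  0.197  0.977 -2.505] [0.4701 0.3007 0.1915] z [[0.991, -0.134, 0.005], [-0.134, -0.991, -0.005], [0.006, 0.004, -1.0]] [-0.1 -0.2  0.1] 0.0082 60.425602197647095
338 190 237 27 138
0.0226 [205.2 139.5]
0.0226 [220.9 139.5]
0.0326 [205.2 139.5]
0.0326 [220.9 139.5]
0.0426 [205.2 139.5]
0.0426 [220.9 139.5]
[ 0.48264443 -0.07804001  0.19      ] [ 0.2552  1.4914 -0.0042 -0.0019 -0.0019  0.0682]
```

Request:
carry_out([
  [[0.01,0.06,0,0,0,0.01,0],[0.03,0.16,0,0,0,0.02,0],[0.05,0.28,0,0,0,0.03,0],[0.07,0.4,0,0,0,0.04,0],[0.09,0.52,0,0,0,0.05,0],[0.11,0.64,0,0,0,0.06,0],[0.13,0.76,0,0,0,0.068,0],[0.15,0.88,0,0,0,0.068,0],[0.17,0.97,0,0,0,0.068,0],[0.17,1,0,0,0,0.068,0]],
])

```text
time: 18.55
tcp_pos: [0.4765, 0.0424, 0.187]
tcp_rot: [0.992, -0.123, -0.001, 0.0]
force: [1.0, 0.1, -0.5]
opening: 0.0083
gripper_force: 60.4
```

```bash
python3 rec.py; python3 - <<'E'
from k import *
print(inc(stw(0.0005,-.109,.14),rt(-13.83,0)))
E
```

```text
18.55 [ 0.145  0.231 -0.344  2.013  0.097  0.915 -2.068] [0.4765 0.0424 0.187 ] z [[0.97, -0.244, -0.001], [-0.244, -0.97, 0.0], [-0.001, -0.0, -1.0]] [ 1.   0.1 -0.5] 0.0083 60.40303945541382
[ 1.438e-01  4.611e-01  1.878e-01  3.000e-04  8.000e-04 -3.300e-03]
```

Request:
carry_out([
  [[0.03,0.1,0,0,0,0,0],[0.06,0.2,0,0,0,0,0],[0.1,0.3,0,0,0,0,0],[0.13,0.4,0,0,0,0,0],[0.144,0.461,0.04,0,0,-0.003,0],[0.144,0.461,0.1,0,0,-0.003,0],[0.144,0.461,0.16,0,0,-0.003,0],[0.144,0.461,0.188,0,0,-0.003,0],[0.144,0.461,0.188,0,0,-0.003,0],[0.144,0.461,0.188,0,0,-0.003,0]],
])

```text
time: 19.55
tcp_pos: [0.485, -0.0737, 0.1411]
tcp_rot: [0.993, -0.118, 0.0, -0.001]
force: [1.1, 0.3, -0.3]
opening: 0.0083
gripper_force: 60.4
```

```bash
python3 rec.py; python3 - <<'E'
from k import *
print(inc(stw(0.0005,-.109,.14),rt(-13.83,0)))
w,p=snap('wrist','w12');b,q=snap('side','S12')
for P in((.033,-.113,.045),(.033,-.105,.045),(.033,-.117,.045),(.033,-.101,.045),(.055,-.131,.012)):print(P,proj(p,stw(*P)).round(1))
cs='#%*+=-:. '[::-1]
def asc(im,x0,y0,x1,y1,k):
    g=cv2.resize(im[y0:y1,x0:x1],None,fx=k,fy=k*.55,interpolation=cv2.INTER_AREA).mean(2)
    for i,r in enumerate(g):print(int(y0+i/(k*.55)),''.join(' .:-=+*#%@'[min(9,int(x/18))] for x in r))
asc(w,200,80,310,240,1)
S=b[195:240,195:250];asc(S,0,0,55,45,1.8)
for P in((0.033,-.117,.045),(-.033,-.117,.045),(0,-.117,.045),(0,-.109,.036)):print(proj(q,stw(*P)))
t=monitor.get_state()['tcp_pos'];X=R.from_quat(monitor.get_state()['tcp_rot']).as_matrix()[:,0];print('foot',[proj(q,t+[0,0,-.0626]+X*d).round(1) for d in(-.0305,.0295)])
E
```

```text
19.55 [ 0.309  0.307 -0.263  2.032  0.106  0.814 -1.822] [ 0.485  -0.0737  0.1411] z [[0.972, -0.233, 0.001], [-0.233, -0.972, -0.002], [0.001, 0.002, -1.0]] [ 1.1  0.3 -0.3] 0.0083 60.408833026885986
[-0.0033  0.019   0.0045 -0.0011 -0.0005  0.0037]
(0.033, -0.113, 0.045) [264.3 155.1]
(0.033, -0.105, 0.045) [255.9 155. ]
(0.033, -0.117, 0.045) [268.5 155.1]
(0.033, -0.101, 0.045) [251.7 155. ]
(0.055, -0.131, 0.012) [281.  127.8]
80 @@@@@@@@@@@@@@@@@@@@@@@@@@@@@@@@@@@@@@@@@@@@@@@@@@@@@@@@@@@@@@@@@@@@@@@@@@@@@@@@@@@@@@@@@@@@@@@@@@@@@@@@@@@@@@
81 @@@@@@@@@@@@@@@@@@@@@@@@@@@@@@@@@@@@@@@@@@@@@@@@@@@@@@@@@@@@@@@@@@@@@@@@@@@@@@@@@@@@@@@@@@@@@@@@@@@@@@@@@@@@@@
83 @@@@@@@@@@@@@@@@@@@@@@@@@@@@@@@@@@@@@@@@@@@@@@@@@@@@@@@@@@@@@@@@@@@@@@@@@@@@@@@@@@@@@@@@@@@@@@@@@@@@@@@@@@@@@@
85 @@@@@@@@@@@@@@@@@@@@@@@@@@@@@@@@@@@@@@@@@@@@@@@@@@@@@@@@@@@@@@@@@@@@@@@@@@@@@@@@@@@@@@@@@@@@@@@@@@@@@@@@@@@@@@
87 @@@@@@@@@@@@@@@@@@@@@@@@@@@@@@@@@@@@@@@@@@@@@@@@@@@@@@@@@@@@@@@@@@@@@@@@@@@@@@@@@@@@@@@@@@@@@@@@@@@@@@@@@@@@@@
89 @@@@@@@@@@@@@@@@@@@@@@@@@@@@@@@@@@@@@@@@@@@@@@@@@@@@@@@@@@@@@@@@@@@@@@@@@@@@@@@@@@@@@@@@@@@
[... 13533 characters left out ...]
 ..=+@@@@@@@@@@@@@@@@
40 %%%%%%%%%%%%%%%%%%@%#######**====---=-------:::-::::...........                .:#%@@@@@@@@@@@@@@@@
41 %%%%%%%%%%%%%%%%%%@@%%%%@%%%%###+===+++++++====================------:::.......:-@@@@@@@@@@@@@@@@@@
42 @@@@@@@@@@@@@@@@@@@@@@%@@@@%%@%*+===++++++++++++++++++***+++++++++++*###=======++@@@@@@@@@@@@@@@@@@
43 @@@@@@@@@@@@@@@@@@@@@@@@@@@@@@#++=+++++++++++++++++++++++++++++**%%%@@@@#%%%%%%%%@@@@@@@@@@@@@@@@@@
44 @@@@@@@@@@@@@@@@@@@@@@@@@@@@@@%++=+++++++++++++++++++++++++++++**@@@@@@@@@@@@@@@@@@@@@@@@@@@@@@@@@@
[232.58909026 223.25312455]
[211.64141125 221.55525182]
[222.08271638 222.40274543]
[222.73031065 222.89919075]
foot [array([213.1, 210.7]), array([232.3, 212.1])]
```

Wrist numbers: the slot rim runs u=248–272 (centre 260, as modelled) and the slit is at 257–263. The tool is about 5 mm off in y; correcting that before lowering.

Request:
carry_out([
  [[-0.002,0.01,0,0,0,0.002,0],[-0.003,0.019,0.004,0,0,0.004,0],[-0.003,0.019,0.004,0,0,0.004,0],[-0.003,0.019,0.004,0,0,0.004,0]],
])

```text
time: 20.05
tcp_pos: [0.4831, -0.0788, 0.14]
tcp_rot: [0.993, -0.121, 0.001, -0.001]
force: [0.1, 0.7, -0.7]
opening: 0.0084
gripper_force: 60.4
```

```bash
python3 rec.py; python3 - <<'E'
from k import *
print(inc(stw(0.0005,-.109,.14),rt(-13.83,0)))
w,p=snap('wrist','w13');print(proj(p,stw(.033,-.109,.045)))
for v in(154,160,175,190):print(v,[int(w[v,u].mean()) for u in range(236,282)])
E
```

```text
20.05 [ 0.317  0.306 -0.26   2.036  0.105  0.81  -1.818] [ 0.4831 -0.0788  0.14  ] z [[0.971, -0.24, 0.001], [-0.24, -0.971, -0.001], [0.001, 0.001, -1.0]] [ 0.1  0.7 -0.7] 0.0084 60.40730953216553
[-0.0005 -0.0024  0.0002 -0.001  -0.0006 -0.0009]
[254.27639816 154.57799142]
154 [20, 19, 20, 20, 17, 20, 46, 93, 103, 84, 63, 59, 55, 56, 55, 35, 21, 26, 29, 23, 25, 24, 59, 75, 78, 77, 81, 82, 89, 93, 51, 20, 16, 18, 21, 20, 15, 4, 40, 116, 128, 126, 128, 126, 130, 128]
160 [24, 17, 19, 18, 18, 17, 42, 93, 102, 85, 60, 56, 60, 60, 46, 21, 18, 14, 18, 19, 12, 18, 77, 83, 78, 79, 80, 71, 63, 54, 30, 19, 13, 17, 18, 18, 16, 11, 43, 115, 129, 126, 123, 121, 121, 124]
175 [59, 45, 24, 14, 14, 16, 15, 51, 55, 54, 48, 49, 49, 47, 41, 40, 57, 61, 67, 59, 59, 59, 75, 77, 75, 74, 54, 56, 58, 46, 25, 8, 14, 18, 19, 14, 10, 14, 79, 110, 115, 112, 110, 111, 108, 107]
190 [55, 58, 38, 15, 17, 15, 13, 38, 54, 54, 47, 44, 50, 47, 42, 56, 61, 60, 60, 60, 59, 58, 63, 75, 77, 58, 46, 54, 56, 40, 24, 12, 12, 20, 19, 10, 11, 28, 103, 114, 110, 106, 108, 111, 108, 109]
```

Request:
carry_out([
  [[0,-0.002,0.03,0,0,0,0],[0,-0.002,0.07,0,0,0,0],[0,-0.002,0.11,0,0,0,0],[0,-0.002,0.135,0,0,0,0],[0,-0.002,0.155,0,0,0,0],[0,-0.002,0.175,0,0,0,0],[0,-0.002,0.19,0,0,0,0],[0,-0.002,0.205,0,0,0,0],[0,-0.002,0.205,0,0,0,0]],
])

```text
time: 21.0
tcp_pos: [0.4831, -0.078, 0.0883]
tcp_rot: [0.993, -0.121, 0.0, -0.001]
force: [-0.5, -0.4, 0.5]
opening: 0.0079
gripper_force: 60.4
```

```bash
python3 rec.py
```

```text
21.0 [ 0.298  0.389 -0.243  2.071  0.141  0.696 -1.85 ] [ 0.4831 -0.078   0.0883] z [[0.971, -0.24, 0.0], [-0.24, -0.971, -0.001], [0.001, 0.001, -1.0]] [-0.5 -0.4  0.5] 0.0079 60.40716290473938
```

Request:
carry_out([
  [[0,0,0.012,0,0,0,0],[0,0,0.024,0,0,0,0],[0,0,0.036,0,0,0,0],[0,0,0.046,0,0,0,0],[0,0,0.052,0,0,0,0],[0,0,0.057,0,0,0,0],[0,0,0.06,0,0,0,0],[0,0,0.06,0,0,0,0]],
])

```text
time: 21.8
tcp_pos: [0.4835, -0.078, 0.0742]
tcp_rot: [0.993, -0.121, 0.001, -0.001]
force: [-1.7, 0.7, 4.5]
opening: 0.0084
gripper_force: 61.0
```

```bash
python3 rec.py
```

```text
21.8 [ 0.291  0.413 -0.237  2.079  0.151  0.664 -1.859] [ 0.4835 -0.078   0.0742] z [[0.971, -0.24, 0.001], [-0.24, -0.971, -0.001], [0.001, 0.001, -1.0]] [-1.7  0.7  4.5] 0.0084 60.97248673439026
```

Request:
carry_out([
  [[0,0,0.004,0,0,0,0],[0,0,0.006,0,0,0,0],[0,0,0.006,0,0,0,0]],
])

```text
time: 22.1
tcp_pos: [0.4839, -0.0779, 0.0741]
tcp_rot: [0.993, -0.121, 0.001, -0.0]
force: [-5.0, 0.6, 18.3]
opening: 0.0082
gripper_force: 62.9
```

```bash
python3 rec.py
```

```text
22.1 [ 0.291  0.413 -0.237  2.079  0.152  0.664 -1.86 ] [ 0.4839 -0.0779  0.0741] z [[0.971, -0.24, 0.002], [-0.24, -0.971, -0.001], [0.002, 0.001, -1.0]] [-5.   0.6 18.3] 0.0082 62.92681932449341
```

It has bottomed out: a stiff stop at the expected floor height. Relaxing, opening and retreating straight up.

Request:
carry_out([
  [[0,0,-0.004,0,0,0,0],[0,0,-0.004,0,0,0,14],[0,0,-0.004,0,0,0,22],[0,0,-0.004,0,0,0,30],[0,0,-0.004,0,0,0,30],[0,0,-0.03,0,0,0,30],[0,0,-0.1,0,0,0,30],[0,0,-0.2,0,0,0,30],[0,0,-0.35,0,0,0,30],[0,0,-0.5,0,0,0,30]],
])

```text
time: 23.1
tcp_pos: [0.4827, -0.078, 0.1986]
tcp_rot: [0.993, -0.121, 0.0, -0.001]
force: [0.3, 0.0, -0.2]
opening: 0.0302
gripper_force: 0.0
```

Request:
carry_out([
  [[-0.1,0,-0.2,0,0,0,40],[-0.2,0.1,-0.3,0,0,0,40],[-0.2,0.3,-0.3,0,0,0,40],[-0.2,0.5,-0.3,0,0,0,40],[-0.2,0.7,-0.3,0,0,0,40],[-0.2,0.7,-0.3,0,0,0,40],[-0.2,0.7,-0.3,0,0,0,40]],
])

```text
time: 23.8
tcp_pos: [0.3921, -0.2368, 0.2721]
tcp_rot: [0.992, -0.122, 0.001, -0.001]
force: [0.3, 0.9, -0.6]
opening: 0.0402
gripper_force: 0.0
```

```bash
python3 rec.py; python3 - <<'E'
from k import *
b,q=snap('side','S14');a,p=snap('top','T14')
print('plate top corners side',[proj(q,stw(x,-.114,.112)).round(1).tolist() for x in(-.0305,.0295)],'slot rim',proj(q,stw(0,-.121,.045)).round(1))
print('plate top view',[proj(p,stw(x,y,.112)).round(1).tolist() for x,y in((-.03,-.104),(.03,-.104),(.03,-.114),(-.03,-.114))])
def asc(im,x0,y0,x1,y1,k=2):
    for v in range(y0,y1):
        r=''
        for u in range(x0,x1):
            R_,G,B=map(int,im[v,u]);mx,mn=max(R_,G,B),min(R_,G,B)
            r+= 'b' if B>1.35*R_ and B>30 else '#' if mx<45 else ('W' if mn>130 else('.' if mx-mn<25 else('r' if R_>1.8*G else('y' if G>.72*R_ and B<.7*G else 'o'))))
        print(v,r)
asc(b,195,165,255,240);asc(a,190,195,296,258)
E
```

```text
23.8 [ 0.574  0.076 -0.108  1.97   0.007  1.095 -1.353] [ 0.3921 -0.2368  0.2721] z [[0.97, -0.243, 0.001], [-0.243, -0.97, -0.002], [0.001, 0.002, -1.0]] [ 0.3  0.9 -0.6] 0.0402 0.0
plate top corners side [[211.1, 204.1], [230.8, 205.6]] slot rim [221.8 223.3]
plate top view [[275.7, 245.9], [281.1, 223.0], [284.9, 223.9], [279.5, 246.8]]
165 WWWWWWoooooooooooooooooooooooooo.WWWWWWWWWWWWWWWWWWWWWWWWWWW
166 WWWWWWooooooooooooo.oooo##oooooo.WWWWWWWWWWWWWWWWWWWWWWWWWWW
167 WWWWWWooooooooooooooooooooooyor#.WWWWWWWWWWWWWWWWWWWWWWWWWWW
168 WWWWWWoroooooooooooooooooooooooo.WWWWWWWWWWWWWWWWWWWWWWWWWWW
169 WWWWWW.ooooooooooooooooooooooooy.WWWWWWWWWWWWWWWWWWWWWWWWWWW
170 WWWWWW.oooooooooooooooooooooooooWWWWWWWWWWWWWWWWWWWWWWWWWWWW
171 WWWWWW.ooyooooooooo.ooo.oyooooooWWWWWWWWWWWWWWWWWWWWWWWWWWWW
172 WWWWWW..........................WWWWWWWWWWWWWWWWWWWWWWWWWWWW
173 WWWWWW..........................WWWWWWWWWWWWWWWWWWWWWWWWWWWW
174 WWWWWWWWWWWWWWWWWWWWWWWWWWWWWWWWWWWWWWWWWWWWWWWWWWWWWWWWWWWW
175 WWWWWWWWWWWWWWWWWWWWWWWWWWWWWWWWWWWWWWWWWWWWWWWWWWWWWWWWWWWW
176 WWWWWWWWWWWWWWWWWWWWWWWWWWWWW..........
[... 10409 characters left out ...]
####################..............
252 ............................................................................################..............
253 ................................................................................############..............
254 .....................................................................................######...............
255 ........................................................................................###...............
256 ..........................................................................................................
257 ..........................................................................................................
```

```bash
python3 -c "
from h import *
print(r.job_done())"
```

```text
the job is handed in; nothing more can be done
None
```

The job is done and handed in at about 24 s: the tube lies in both saddles with its cap towards the slot, and the price plate stands upright and fully home in the slot. The final camera check matched both positions.

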